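# Sort look-alike boards by pinched thickness

### The job

Three soft wooden boards that look alike lean in the long rack; tell them apart by pinching them at the free upper part, where the finger opening shows the thickness. Move the thinnest to the short rest with the solid back and the thickest to the short rest with the two-bar back, so that each leans there as it did in the rack, about centred, and leave the middle one leaning in the rack. Grip lightly so the wood is not dented, set the boards down gently without dropping or toppling any, and leave the tape roll, the tray and the wooden block where they lie in front of the rack.

Things in the scene. Friction and masses are not known exactly. Their poses are not given: they have to be found in the camera images.
- board_a: pale soft board, 80 mm wide (y), 120 mm tall (z runs up the slope), 45 to 130 g; it looks like the other two. Of the three one is 11, one 15, one 19 mm thick; the letter does not tell which. Origin: middle of the bottom edge of its back face, which lies on the rack; the wood extends from there along +x. Starts in any of the rack's 3 places. Over 70 N from a finger dents it.
- board_b: pale soft board, 80 mm wide (y), 120 mm tall (z runs up the slope), 45 to 130 g; it looks like the other two. Of the three one is 11, one 15, one 19 mm thick; the letter does not tell which. Origin: middle of the bottom edge of its back face, which lies on the rack; the wood extends from there along +x. Starts in any of the rack's 3 places. Over 70 N from a finger dents it.
- board_c: pale soft board, 80 mm wide (y), 120 mm tall (z runs up the slope), 45 to 130 g; it looks like the other two. Of the three one is 11, one 15, one 19 mm thick; the letter does not tell which. Origin: middle of the bottom edge of its back face, which lies on the rack; the wood extends from there along +x. Starts in any of the rack's 3 places. Over 70 N from a finger dents it.
- rack: long fixed wooden rest, 340 mm wide, solid back; the boards stand in it 110 mm apart. Section: a 10 mm back plate leans 25 degrees from vertical, top towards the robot, 60 mm up the slope; a ledge square to it reaches 34 mm out on the side away from the robot. Origin on the table 20 mm below the middle of their inner corner; x level, from back plate towards ledge, y along it, z up.
- plain_rest: short fixed wooden rest, 110 mm wide, with one solid back plate, empty, left or right of the rack (the two short rests change sides). Same section, origin and axes as the rack, turned a little otherwise.
- post_rest: short fixed wooden rest, 110 mm wide, whose back is two separate bars 18 mm wide, 54 mm apart, instead of a solid plate; empty, on the other side of the rack. Same section, origin and axes as the rack, turned a little otherwise.
- plain_rest_corner (a point): middle of the inner corner of ledge and back plate of the solid-backed short rest, 20 mm above the table; the middle of the bottom edge of the board's back face belongs here. A board let go on the ledge leans back and stays; friction can hold its foot out from the corner, and then it leans more.
- post_rest_corner (a point): the same point on the two-bar short rest, 20 mm above the table.
- tape_roll: grey roll of tape, 90 mm across, 22 mm high, lying flat between the robot and the rack; leave it. Origin: centre of its underside.
- parts_tray: grey open tray, 80 x 110 x 30 mm, between the robot and the rack; leave it. Origin: centre of its underside.
- scrap_block: brown wooden block, 45 x 100 x 40 mm, between the robot and the rack; leave it. Origin: centre of its underside.
There are look-alikes about, which are no part of the job. Leave any orange look-alike of the board_c alone.

How it is judged (in metres and radians):
At the end, for the whole second after the job is handed in: The 11 mm board leans in the solid-backed rest and the 19 mm board in the two-bar rest: bottom edge within 30 mm of the middle of the corner, leaning 19 to 36 degrees, within 0.2 rad of square to the rest; the 15 mm board leans so in the rack; all are released and at rest (distance between board_c and plain_rest_corner below 0.03 m and angle between board_c's own z axis and vertical between 0.33 and 0.63 rad and angle between the y axis of board_c and the y axis of plain_rest, either way round below 0.2 rad and contact force between board_c and plain_rest above 0.1 N and linear speed of each of board_c, board_b, board_a below 0.02 m/s and distance between board_b and post_rest_corner below 0.03 m and angle between board_b's own z axis and vertical between 0.33 and 0.63 rad and angle between the y axis of board_b and the y axis of post_rest, either way round below 0.2 rad and contact force between board_b and post_rest above 0.1 N and x of board_a in the frame of rack between -0.02 and 0.03 m and y of board_a in the frame of rack between -0.14 and 0.14 m and z of board_a in the frame of rack between 0.01 and 0.045 m and angle between board_a's own z axis and vertical between 0.33 and 0.63 rad and angle between the y axis of board_a and the y axis of rack, either way round below 0.2 rad and contact force between board_a and rack above 0.1 N); the robot touches nothing.
It fails at once if a board squeezed hard: more than 140 N from the two fingers together (70 N each) (contact force between the fingers and board_a above 140 N or contact force between the fingers and board_b above 140 N or contact force between the fingers and board_c above 140 N).
It fails at once if a board pressed onto a rest with more than 80 N (contact force between any of board_a, board_b, board_c and rack above 80 N or contact force between any of board_a, board_b, board_c and plain_rest above 80 N or contact force between any of board_a, board_b, board_c and post_rest above 80 N).
It fails at once if a board dropped: moving at more than 0.35 m/s while the fingers do not touch it (a fall of about 6 mm or more) ((linear speed of board_a above 0.35 m/s and contact force between the fingers and board_a below 0.2 N) or (linear speed of board_b above 0.35 m/s and contact force between the fingers and board_b below 0.2 N) or (linear speed of board_c above 0.35 m/s and contact force between the fingers and board_c below 0.2 N)).
It fails at once if a board toppled (more than 63 degrees from upright) (angle between any of board_a, board_b, board_c's own z axis and vertical above 1.1 rad).
It fails at once if the tape roll, the tray or the wooden block moved by more than 30 mm (distance of any of tape_roll, parts_tray, scrap_block from where it was at the start of the episode above 0.03 m).
It also fails if it takes over 64 s, if anything falls off the work surface, if the arm or the gripper's body presses on something with over 40 N, if the wrist force passes 120 N, or if a joint passes its speed limit or range.

### The arm

A 6-joint arm with a two-finger parallel gripper is mounted at the origin on the work surface. World frame = base frame: x ahead of the robot, y to its left, z up, the work surface at z = 0. Lengths are in m, angles in degrees, forces in N, time in s.
With the tool pointing down it reaches from about 0.3 to 0.75 m from the base axis. Payload 8.5 kg.
Tool frame: the origin (TCP) lies midway between the tips of the shut fingers; the grasp point (between the pads) lies 19 mm behind it; z points along the fingers, y is the direction in which the jaws open and shut (so a half turn about z gives the same grasp; the last joint's range is limited). The gripper opens to 85 mm and grips with 20 to 120 N. Pads are 22 mm wide; open, the fingers measure 114 mm over their backs; the gripper's body (76 mm by 85 mm) begins 54 mm behind the grasp point. The pads swing forward as they close: fully open they stand 13 mm farther back than shut.
Start: joints at [59.169, 21.807, 74.336, -0, 83.858, -12.336], TCP at [0.174, 0.522, 0.231] pointing down, gripper open.
Joint ranges: [-178.18, 178.18], [-50.72, 133.34], [12.68, 142.11], [-81.47, 261.47], [9.98, 163.14], [-165.26, 165.26]. Speed limits (degrees/s): [136.94, 136.94, 180, 180, 180, 180].

### API

Orientations are given as a 3x3 rotation matrix whose columns are the frame's x, y, z axes.
In Python, from rig import status, eyes, env gives the robot as it stands. The module is installed in compiled form; this text tells all that it offers.
- The arm moves only by the tool play_rows, never from a script. Its argument "targets" is text: rows parted by semicolons, each of 5 numbers parted by spaces: the shift along the tool's x, y, z in m, then the turn about the tool's z in rad, then the closure, from 0 (fully open) to 1 (shut). A call has 1 to 5 rows; each row is the pose to reach, as a shift and turn from the pose commanded when the call began, along the tool's axes at that moment; what a row does not reach only later rows make up. A row lasts 1/10 s, in which the tool goes at most 50 mm and 8.59 degrees, less where a joint would pass 70% of its speed; a pose out of reach is approached as far as the arm can. A call with a gripper value outside its range is refused whole. The fingers move at their own pace and stop on an object; "force" is the grip in N (left out, the last holds). Time passes only in rows, so rows that repeat a pose let the fingers close. It gives the time, the measured TCP pose, the force and the opening at its end, in the units of the state.
- status.observe(): the state, without advancing time (a new reading comes with each control period).
- eyes.get_image(name): name is "side" or "top"; returns a dict with "pixels" (384x512x3 uint8, red, green, blue), "range_z" (384x512 float32, m along the optical axis (not along the pixel's ray), 0 where there is no reading), "mtx" (3x3 intrinsics, pixels), "world_to_cam" (4x4, takes a point from world to camera coordinates). Camera axes: x right, y up, looking along -z (the intrinsics and any distortion apply to the point x, -y, -z); pixel columns grow to the right and rows downward; lengths in m; the calibration is good to about 2 mm. A picture is of the moment at which its call begins.
- env.close_job(): hands the job in, once; it reports no verdict.
The state is a dict: "time_s": time; "q": joint angles; "qvel": joint speeds; "joint_efforts": joint torques, N m; "position": TCP position; "tool_rot": TCP orientation; "ft_force": force on the tool from outside, world axes, zero at the start; "wrist_torque": the same for the moment, N m; "grip_width": finger opening in m.
Only numpy, scipy, OpenCV 4.12 (cv2) and the standard library are available. Lean on these libraries where they do the work, as an engineer would, in place of code of your own. Each camera call takes 0.05 s, during which the arm holds its last target.

## Working session

There is one attempt and no reset: what is moved stays moved. The work goes in short steps, Python scripts to look and compute and a tool call to move; the robot and the scene stay as the last step left them, time stands still between calls to the robot, and variables do not carry over. Pictures are saved under pics/ and viewed, and the job is handed in when it is done.

Besides the shell and the picture viewer there is one more tool, called after "Call:" by a JSON object that holds its "op" and its "data", one argument or row to a line. play_rows: Moves the arm, as the interface text tells. Its arguments: {"type":"object","properties":{"targets":{"type":"string"},"force":{"type":"number"}},"required":["targets"]}

```bash
mkdir -p pics
python3 - <<'E'
from rig import status, eyes, env
import numpy as np, cv2, pickle
s=status.observe(); print({k:np.round(v,3).tolist() for k,v in s.items()})
for n in ("side","top"):
    d=eyes.get_image(n); pickle.dump(d,open(n+'0.pkl','wb'))
    cv2.imwrite(f'pics/{n}0.png',cv2.resize(d['pixels'][:,:,::-1],(800,600),interpolation=cv2.INTER_CUBIC))
    print(n,d['mtx'].round(2).tolist(),d['world_to_cam'].round(4).tolist(),(d['range_z']>0).mean())
    print(list(d))
E
```

```text
{'time_s': 0.0, 'q': [59.17, 21.841, 74.385, 0.0, 83.856, -12.335], 'qvel': [-0.099, 0.002, -0.155, 0.07, 0.044, 0.087], 'joint_efforts': [0.001, -44.846, -23.128, -0.0, 0.005, -0.0], 'position': [0.174, 0.521, 0.231], 'tool_rot': [[-0.948, 0.317, -0.001], [0.317, 0.948, -0.001], [0.0, -0.001, -1.0]], 'ft_force': [0.398, 0.195, -0.349], 'wrist_torque': [-0.019, 0.021, -0.014], 'grip_width': 0.086}
side [[394.86, 0.0, 259.52], [0.0, 394.86, 194.07], [0.0, 0.0, 1.0]] [[0.7692, -0.639, -0.0024, -0.3997], [0.4825, 0.5782, 0.6579, -0.2654], [-0.4191, -0.5072, 0.7531, -0.8218], [0.0, 0.0, 0.0, 1.0]] 0.996002197265625
['pixels', 'range_z', 'mtx', 'world_to_cam']
top [[496.15, 0.0, 258.46], [0.0, 496.15, 187.61], [0.0, 0.0, 1.0]] [[0.0159, -0.9999, 0.0022, -0.0195], [0.9963, 0.016, 0.0845, -0.4997], [-0.0845, 0.0008, 0.9964, -1.3513], [0.0, 0.0, 0.0, 1.0]] 0.9960276285807291
['pixels', 'range_z', 'mtx', 'world_to_cam']
```

View pics/side0.png

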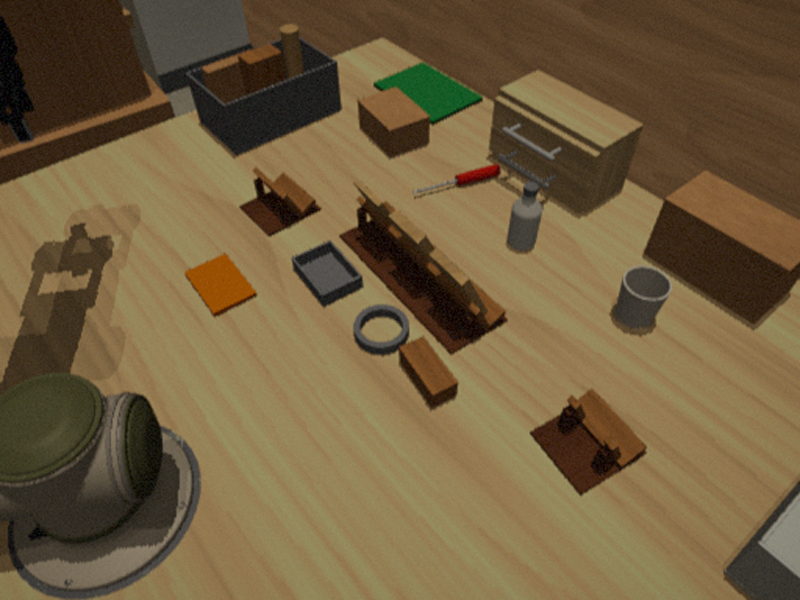

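View pics/top0.png

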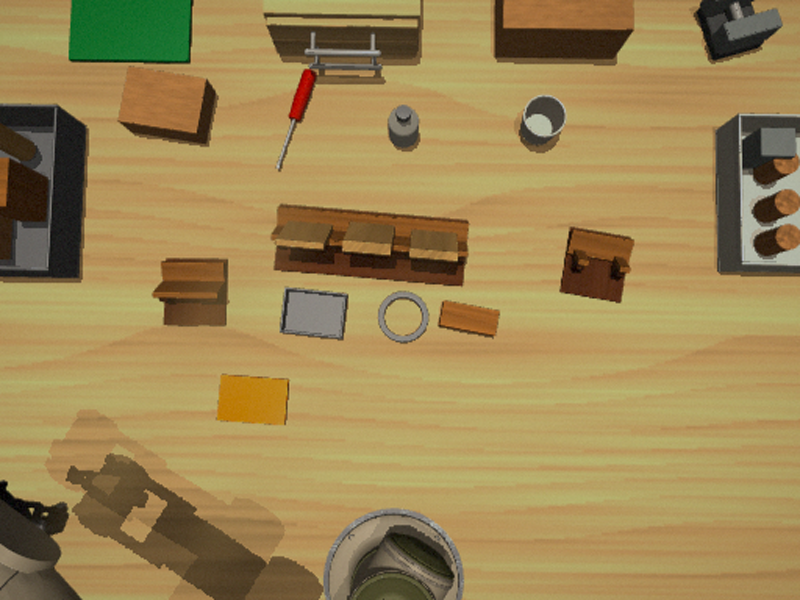

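Top view (800×600 picture): long rack with three pale boards at (303,237), (368,239), (434,246). Solid-backed rest left at (195,292), two-bar rest right at (597,265). The tray (314,313), tape (403,317) and block (468,318) lie in front of the rack, and the orange look-alike lies flat at (253,399). Next I measure from depth.

```bash
cat > h.py <<'E'
import numpy as np, cv2, pickle
def cloud(d):
    K=d['mtx'];W=np.linalg.inv(d['world_to_cam']);Z=d['range_z']
    v,u=np.mgrid[:384,:512]
    P=np.stack([(u-K[0,2])/K[0,0]*Z,-(v-K[1,2])/K[1,1]*Z,-Z],-1)
    P=P@W[:3,:3].T+W[:3,3]; P[Z==0]=np.nan
    return P
E
python3 - <<'E'
from h import *
T=pickle.load(open('top0.pkl','rb'));S=pickle.load(open('side0.pkl','rb'))
def crop(d,r,n,k):
    u0,u1,v0,v1=r
    cv2.imwrite(n,cv2.resize(d['pixels'][v0:v1,u0:u1,::-1],None,fx=k,fy=k,interpolation=cv2.INTER_CUBIC))
crop(T,(90,420,120,220),'pics/tc.png',2.4)
crop(S,(150,420,100,320),'pics/sc.png',2.7)
P=cloud(T)
print('table z',np.nanmedian(P[260:300,300:400,2]))
# heights in grid along rack columns
for u in (124,140,194,236,278,365,382,398):
    print(u,[(v,)+tuple((P[v,u]*1000).round().astype(int)) for v in range(130,212,4)])
E
```

```text
table z 0.000675145880164596
124 [(130, np.int64(659), np.int64(372), np.int64(1)), (134, np.int64(648), np.int64(372), np.int64(-2)), (138, np.int64(636), np.int64(370), np.int64(3)), (142, np.int64(625), np.int64(370), np.int64(3)), (146, np.int64(614), np.int64(371), np.int64(0)), (150, np.int64(602), np.int64(370), np.int64(1)), (154, np.int64(591), np.int64(370), np.int64(-3)), (158, np.int64(580), np.int64(369), np.int64(0)), (162, np.int64(568), np.int64(369), np.int64(0)), (166, np.int64(556), np.int64(366), np.int64(7)), (170, np.int64(541), np.int64(358), np.int64(37)), (174, np.int64(531), np.int64(359), np.int64(31)), (178, np.int64(520), np.int64(360), np.int64(24)), (182, np.int64(508), np.int64(356), np.int64(39)), (186, np.int64(495), np.int64(348), np.int64(68)), (190, np.int64(484), np.int64(347), np.int64(69)), (194, np.int64(477), np.int64(363), np.int64(7)), (198, np.int64(466), np.int64(362), np.int64(9)), (202, np.int64(455), np.int64(362), np.int64(8)), (206, np.int64(444), np.int64(361), np.int64(9)), (210, np.int64(433), np.int64(363), np.int64(1))]
140 [(13
[... 6790 characters left out ...]
np.int64(-397), np.int64(27)), (162, np.int64(577), np.int64(-398), np.int64(23)), (166, np.int64(565), np.int64(-394), np.int64(35)), (170, np.int64(549), np.int64(-384), np.int64(70)), (174, np.int64(539), np.int64(-387), np.int64(61)), (178, np.int64(534), np.int64(-402), np.int64(7)), (182, np.int64(523), np.int64(-402), np.int64(8)), (186, np.int64(512), np.int64(-404), np.int64(1)), (190, np.int64(502), np.int64(-405), np.int64(-3)), (194, np.int64(490), np.int64(-404), np.int64(-1)), (198, np.int64(479), np.int64(-403), np.int64(1)), (202, np.int64(467), np.int64(-403), np.int64(3)), (206, np.int64(456), np.int64(-402), np.int64(4)), (210, np.int64(445), np.int64(-404), np.int64(-3))]
```

```bash
sleep 1
```

```text
(no output)
```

View pics/tc.png

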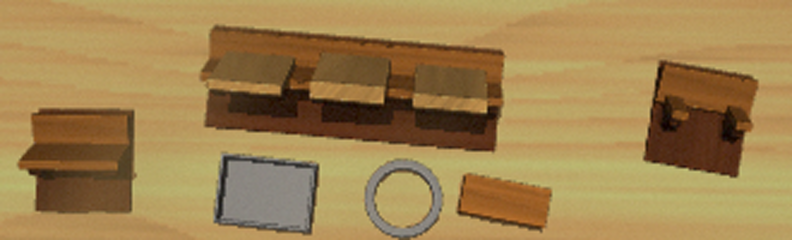

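View pics/sc.png

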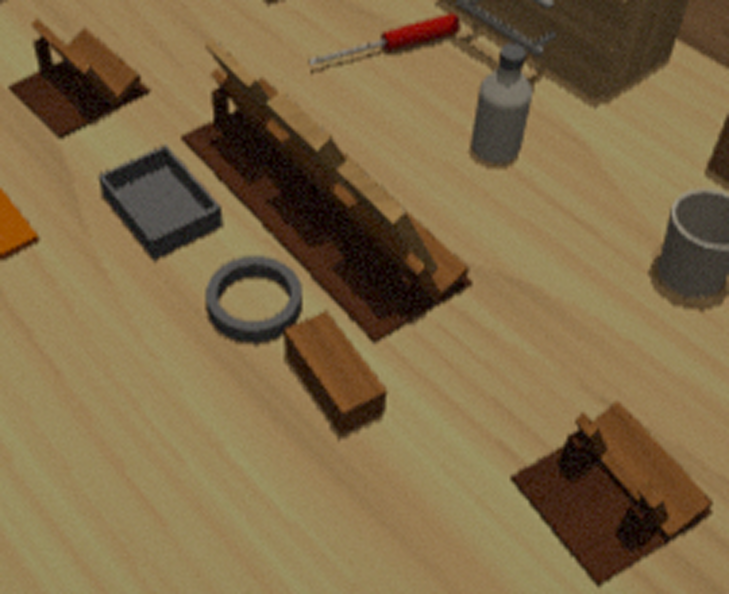

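Run:
```python
from h import *
T=pickle.load(open('top0.pkl','rb'))
def crop(d,r,n,k):
    u0,u1,v0,v1=r
    im=cv2.convertScaleAbs(cv2.resize(d['pixels'][v0:v1,u0:u1,::-1],None,fx=k,fy=k,interpolation=cv2.INTER_NEAREST),alpha=1.5)
    for u in range(u0,u1,10):
        cv2.putText(im,str(u),((u-u0)*k,8),0,.3,(0,0,255)); cv2.line(im,((u-u0)*k,10),((u-u0)*k,16),(0,0,255))
    for v in range(v0,v1,10):
        cv2.putText(im,str(v),(0,(v-v0)*k+4),0,.3,(0,0,255)); 
    cv2.imwrite(n,im)
crop(T,(170,303,126,186),'pics/t1.png',6)
a=np.zeros((420,800,3),np.uint8)
crop(T,(92,152,160,212),'pics/t2.png',7); crop(T,(352,412,140,198),'pics/t3.png',7)
x=cv2.imread('pics/t2.png');y=cv2.imread('pics/t3.png')
a[:x.shape[0],:x.shape[1]]=x[:420]; a[:min(420,y.shape[0]),400:400+min(400,y.shape[1])]=y[:420,:400]
cv2.imwrite('pics/t23.png',a)
```

```text
(no output)
```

View pics/t1.png

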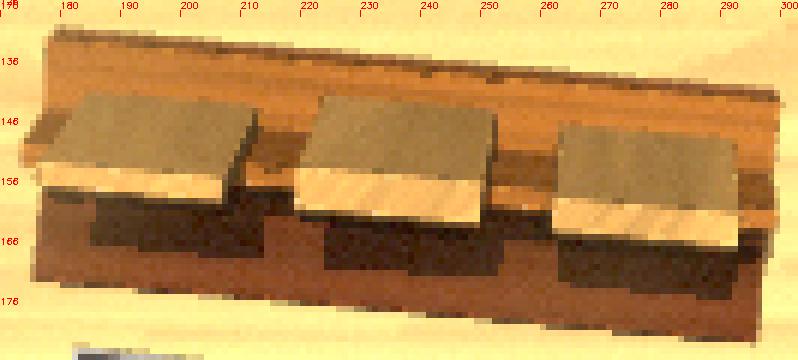

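View pics/t23.png

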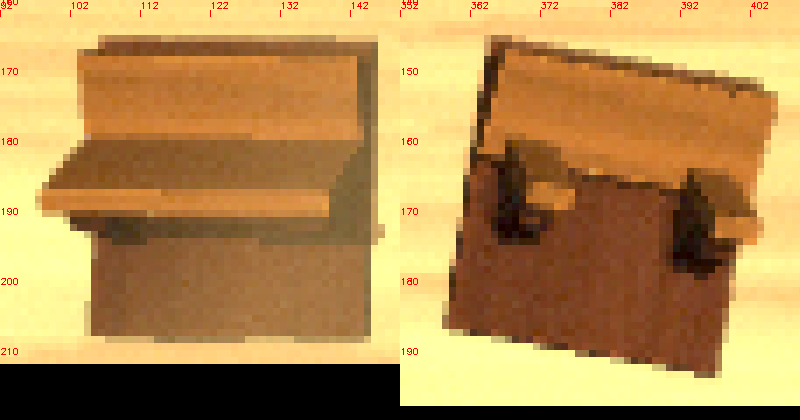

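```bash
cat >> h.py <<'E'
def ray(d,u,v,z):
    W=np.linalg.inv(d['world_to_cam']);K=d['mtx']
    r=W[:3,:3]@np.array([(u-K[0,2])/K[0,0],-(v-K[1,2])/K[1,1],-1.]);c=W[:3,3]
    return c+r*(z-c[2])/r[2]
E
python3 - <<'E'
from h import *
T=pickle.load(open('top0.pkl','rb'))
print(np.linalg.inv(T['world_to_cam'])[:3,3])
def seg(n,o,s,a,b,z,):
    A,B=[ray(T,o[0]+p[0]/s-.5,o[1]+p[1]/s-.5,z) for p in (a,b)]
    d=B-A; print(n,(A*1000).round(1)[:2],(B*1000).round(1)[:2],'len',(np.linalg.norm(d)*1000).round(1),'yaw of -y',np.degrees(np.arctan2(d[0],-d[1])).round(2),'mid',((A+B)*500).round(1)[:2])
o=(170,126)
seg('rack ledge',o,6,(50,32),(778,92),.0344)
for n,t,f,b in (('L',11,((37,162),(231,173)),((37,186),(223,203))),('M',19,((299,167),(482,181)),((294,212),(480,227))),('R',15,((551,197),(739,209)),((551,235),(738,250)))):
    seg(n+' front',o,6,*f,.1288+.00042*t); seg(n+' back',o,6,*b,.1288)
o=(92,160)
seg('plain ledge',o,7,(80,57),(357,57),.0344); seg('plain corner',o,7,(84,139),(362,139),.020); seg('plain platetop',o,7,(50,189),(330,189),.0744);seg('plain platerear',o,7,(36,213),(330,215),.0702)
o=(352-400/7,140)
seg('post ledge',o,7,(497,48),(777,95),.0344); seg('post corner',o,7,(484,155),(753,202),.020);
seg('postL top',o,7,(527,182),(576,189),.0744);seg('postR top',o,7,(715,214),(763,219),.0744)
E
```

```text
[ 0.38390978 -0.0104241   1.38877304]
rack ledge [652.8 213.9] [ 630.3 -121.9] len 336.6 yaw of -y -3.84 mid [641.5  46. ]
L front [577.  201.4] [573.6 118.7] len 82.7 yaw of -y -2.35 mid [575.3 160.1]
L back [567.4 201.9] [561.3 122.3] len 79.8 yaw of -y -4.34 mid [564.3 162.1]
M front [576.1  89.6] [571.4  11.8] len 77.9 yaw of -y -3.49 mid [573.8  50.7]
M back [557.9  91.9] [552.8  12.5] len 79.6 yaw of -y -3.72 mid [555.4  52.2]
R front [565.3 -17.6] [561.4 -97.5] len 80.0 yaw of -y -2.76 mid [563.3 -57.5]
R back [549.8 -17.9] [544.7 -97.7] len 80.0 yaw of -y -3.7 mid [547.2 -57.8]
plain ledge [547.  416.6] [548.7 307.9] len 108.6 yaw of -y 0.92 mid [547.9 362.2]
plain corner [516.1 418.1] [517.9 308.2] len 110.0 yaw of -y 0.92 mid [517.  363.1]
plain platetop [491.6 413.2] [493.3 307. ] len 106.2 yaw of -y 0.92 mid [492.4 360.1]
plain platerear [482.7 419.5] [483.7 307.6] len 111.9 yaw of -y 0.53 mid [483.2 363.5]
post ledge [ 617.8 -304.7] [ 600.9 -415. ] len 111.6 yaw of -y -8.72 mid [ 609.3 -359.9]
post corner [ 577.2 -302.6] [ 560.1 -409.4] len 108.2 yaw of -y -9.09 mid [ 568.7 -356. ]
postL top [ 559.4 -307.4] [ 557.  -326.1] len 18.8 yaw of -y -7.28 mid [ 558.2 -316.7]
postR top [ 548.3 -379. ] [ 546.7 -397.3] len 18.4 yaw of -y -5.07 mid [ 547.5 -388.2]
```

The picked points agree with the stated sizes: ledge 337/340 mm, board edges 78–83/80 mm, rests about 110 mm, board spacing 110 mm. Apparent thickness in the top view is left < right < middle. I'll now confirm that with shallow pinches at the tops.

```bash
cat > go.py <<'E'
import sys,numpy as np
from rig import status
x,y,z,a=map(float,sys.argv[1:5])
s=status.observe();R=np.array(s['tool_rot']);p=np.array(s['position'])
d=R.T@(np.array([x,y,z])/1000-p)
cur=np.degrees(np.arctan2(R[1,1],R[0,1])); t=cur-a
t=(t+90)%180-90
print('t',round(s['time_s'],2),'pos',(p*1000).round(1),'jaw',round(cur,2),'w',round(s['grip_width']*1000,1),'F',np.round(s['ft_force'],1),'q6',np.round(s['q'][5],1))
print('shift',d.round(4),'turn',np.radians(t).round(4))
E
python3 go.py 570 161 230 -3.8
```

```text
t 0.1 pos [174.3 521.4 230.8] jaw 71.51 w 85.7 F [ 0.9 -0.1 -0.3] q6 -12.3
shift [-0.4895 -0.2163  0.0009] turn 1.3144
```

Call:
{"op": "play_rows", "data": {
  "targets": "-0.245 -0.108 0 0.66 0;-0.245 -0.108 0 0.66 0;-0.245 -0.108 0 0.66 0;-0.245 -0.108 0 0.66 0;-0.245 -0.108 0 0.66 0",
  "force": 20
}}

```text
time_s: 0.6
position: [0.3605, 0.3518, 0.2312]
tool_rot: [[-0.551, 0.835, -0.0], [0.835, 0.551, -0.0], [0.0, -0.0, -1.0]]
ft_force: [0.5, 0.9, -0.8]
grip_width: 0.0854
```

```bash
python3 go.py 570 161 230 -3.8
```

```text
t 0.6 pos [360.5 351.8 231.2] jaw 33.41 w 85.4 F [ 0.5  0.9 -0.8] q6 -2.6
shift [-0.2746  0.0699  0.0011] turn 0.6494
```

Call:
{"op": "play_rows", "data": {
  "targets": "-0.2746 0.07 0 0.65 0;-0.2746 0.07 0 0.65 0;-0.2746 0.07 0 0.65 0;-0.2746 0.07 0 0.65 0;-0.2746 0.07 0 0.65 0"
}}

```text
time_s: 1.1
position: [0.5463, 0.1843, 0.231]
tool_rot: [[0.067, 0.998, -0.001], [0.998, -0.067, 0.0], [-0.0, -0.001, -1.0]]
ft_force: [0.7, 0.6, 0.4]
grip_width: 0.0857
```

```bash
python3 go.py 570 161 160 -3.8
```

```text
t 1.1 pos [546.3 184.3 231. ] jaw -3.85 w 85.7 F [0.7 0.6 0.4] q6 10.7
shift [-0.0217  0.0252  0.071 ] turn -0.0008
```

Call:
{"op": "play_rows", "data": {
  "targets": "-0.0217 0.0252 0.040 0 0;-0.0217 0.0252 0.085 0 0.1;-0.0217 0.0252 0.11 0 0.3;-0.0217 0.0252 0.123 0 0.5;-0.0217 0.0252 0.123 0 0.6"
}}

```text
time_s: 1.6
position: [0.5679, 0.1626, 0.106]
tool_rot: [[0.062, 0.998, -0.005], [0.998, -0.062, -0.0], [-0.001, -0.005, -1.0]]
ft_force: [1.1, 0.4, 0.4]
grip_width: 0.0348
```

```bash
python3 go.py 570 161 108 -3.8
```

```text
t 1.6 pos [567.9 162.6 106. ] jaw -3.57 w 34.8 F [1.1 0.4 0.4] q6 8.1
shift [-0.0015  0.0022 -0.002 ] turn 0.0041
```

Call:
{"op": "play_rows", "data": {
  "targets": "0 0 0 0 0.7;0 0 0 0 0.8;0 0 0 0 0.9;0 0 0 0 1;0 0 0 0 1"
}}

```text
time_s: 2.1
position: [0.5702, 0.1629, 0.1099]
tool_rot: [[0.062, 0.998, 0.004], [0.998, -0.062, 0.0], [0.001, 0.004, -1.0]]
ft_force: [2.0, -0.3, 5.9]
grip_width: 0.0199
```

Run:
```python
from h import *
from rig import eyes,status
d=eyes.get_image('side');print(status.observe()['grip_width'],status.observe()['ft_force'])
cv2.imwrite('pics/p1.png',cv2.resize(d['pixels'][80:260,170:370,::-1],None,fx=3.3,fy=3.3,interpolation=cv2.INTER_CUBIC))
```

```text
0.020257163262395343 [3.72172655 0.27668841 6.30803269]
```

View pics/p1.png

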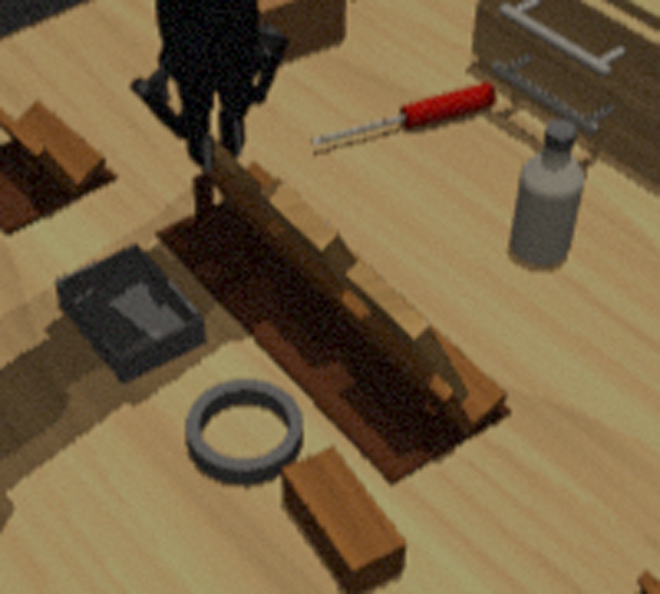

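Picture: the fingers pinch the leftmost board's top at (215,150) and it still leans. The tilted reading is 20 mm. Next, the middle board the same way.

Call:
{"op": "play_rows", "data": {
  "targets": "0 0 0 0 0.6;0 0 -0.01 0 0.5;0 0 -0.04 0 0.5;-0.04 0 -0.055 0 0.5;-0.09 0 -0.055 0 0.5"
}}

```text
time_s: 2.65
position: [0.5639, 0.0734, 0.1661]
tool_rot: [[0.058, 0.998, 0.004], [0.998, -0.058, -0.0], [0.0, 0.004, -1.0]]
ft_force: [0.3, -0.8, -1.1]
grip_width: 0.0427
```

```bash
python3 go.py 563 51.5 108 -3.8
```

```text
t 2.65 pos [563.9  73.4 166.1] jaw -3.35 w 42.7 F [ 0.3 -0.8 -1.1] q6 -1.2
shift [-0.0219  0.0002  0.0581] turn 0.0079
```

Call:
{"op": "play_rows", "data": {
  "targets": "-0.022 0 0 0.008 0.3;-0.022 0 0.02 0.008 0.3;-0.022 0 0.05 0.008 0.35;-0.022 0 0.058 0.008 0.5;-0.022 0 0.058 0.008 0.6"
}}

```text
time_s: 3.15
position: [0.5618, 0.0512, 0.1051]
tool_rot: [[0.07, 0.998, -0.002], [0.998, -0.07, 0.0], [0.0, -0.002, -1.0]]
ft_force: [1.1, 0.7, 1.2]
grip_width: 0.0347
```

Call:
{"op": "play_rows", "data": {
  "targets": "0 0 0 0 0.7;0 0 0 0 0.8;0 0 0 0 0.9;0 0 0 0 1;0 0 0 0 1"
}}

```text
time_s: 3.65
position: [0.5628, 0.0511, 0.107]
tool_rot: [[0.07, 0.998, 0.003], [0.998, -0.07, -0.0], [-0.0, 0.003, -1.0]]
ft_force: [-0.1, -0.5, 6.9]
grip_width: 0.0322
```

Call:
{"op": "play_rows", "data": {
  "targets": "0 0 0 0 0.5;0 0 -0.01 0 0.4;0 0 -0.04 0 0.3;-0.04 0 -0.055 0 0.3;-0.09 0 -0.055 0 0.3"
}}

```text
time_s: 4.15
position: [0.5566, -0.0385, 0.1634]
tool_rot: [[0.066, 0.998, 0.005], [0.998, -0.066, -0.001], [-0.001, 0.005, -1.0]]
ft_force: [1.0, -1.1, 0.3]
grip_width: 0.0601
```

```bash
python3 go.py 555 -57.7 108 -3.8
```

```text
t 4.15 pos [556.6 -38.5 163.4] jaw -3.8 w 60.1 F [ 1.  -1.1  0.3] q6 -12.3
shift [-0.0192 -0.0005  0.0554] turn 0.0001
```

Call:
{"op": "play_rows", "data": {
  "targets": "-0.019 0 0 0 0.3;-0.019 0 0.02 0 0.3;-0.019 0 0.05 0 0.35;-0.019 0 0.055 0 0.5;-0.019 0 0.055 0 0.6"
}}

```text
time_s: 4.65
position: [0.5543, -0.0575, 0.1055]
tool_rot: [[0.07, 0.998, -0.001], [0.998, -0.07, 0.0], [0.0, -0.001, -1.0]]
ft_force: [0.2, -0.3, 0.8]
grip_width: 0.0342
```

Call:
{"op": "play_rows", "data": {
  "targets": "0 0 0 0 0.7;0 0 0 0 0.8;0 0 0 0 0.9;0 0 0 0 1;0 0 0 0 1"
}}

```text
time_s: 5.15
position: [0.5554, -0.0578, 0.1072]
tool_rot: [[0.07, 0.998, 0.004], [0.998, -0.07, -0.001], [-0.001, 0.004, -1.0]]
ft_force: [-0.1, 0.5, 6.0]
grip_width: 0.0266
```

Call:
{"op": "play_rows", "data": {
  "targets": "0 0 0 0 0.5;0 0 -0.01 0 0.4;0 0 -0.04 0 0.2;0 0 -0.08 0 0;0 0 -0.09 0 0"
}}

```text
time_s: 5.65
position: [0.5557, -0.058, 0.2002]
tool_rot: [[0.07, 0.998, 0.007], [0.998, -0.07, -0.002], [-0.002, 0.007, -1.0]]
ft_force: [-0.3, 0.5, -0.2]
grip_width: 0.0853
```

```bash
python3 go.py 572 51.5 200 86.2
```

```text
t 5.65 pos [555.7 -58.  200.2] jaw -4.0 w 85.3 F [-0.3  0.5 -0.2] q6 -14.1
shift [0.1103 0.0086 0.    ] turn 1.5673
```

Readings at the same height were left 20, middle 32 and right 27 mm, evenly spaced. So left = 11, right = 15 and middle = 19 mm, matching the view. I'll check whether the boards stayed put.

Call:
{"op": "play_rows", "data": {
  "targets": "-0.03 -0.05 -0.03 0.8 0;-0.06 -0.1 -0.03 0.8 0;-0.06 -0.13 -0.03 0.8 0;-0.06 -0.13 -0.03 0.8 0;-0.06 -0.13 -0.03 0.8 0"
}}

```text
time_s: 6.15
position: [0.4192, -0.1085, 0.226]
tool_rot: [[0.736, 0.677, 0.0], [0.677, -0.736, -0.0], [0.0, 0.0, -1.0]]
ft_force: [-0.1, -0.1, -0.3]
grip_width: 0.0856
```

```bash
cat > crop.py <<'E'
from h import *
import sys
from rig import eyes
n,name,u0,u1,v0,v1,k=sys.argv[1:3]+[int(a) for a in sys.argv[3:8]]
d=eyes.get_image(n);pickle.dump(d,open(name+'.pkl','wb'))
im=cv2.convertScaleAbs(cv2.resize(d['pixels'][v0:v1,u0:u1,::-1],None,fx=k,fy=k,interpolation=cv2.INTER_NEAREST),alpha=1.5)
for u in range(u0,u1,10): cv2.putText(im,str(u),((u-u0)*k,8),0,.3,(0,0,255))
for v in range(v0,v1,10): cv2.putText(im,str(v),(0,(v-v0)*k+4),0,.3,(0,0,255))
cv2.imwrite(f'pics/{name}.png',im)
E
python3 crop.py top t4 170 303 126 216 6; python3 go.py 572 51.5 200 86.2
```

```text
t 6.2 pos [ 419.8 -108.5  225.8] jaw -47.82 w 85.3 F [-0.3 -0.4 -0.5] q6 17.6
shift [ 0.2202 -0.0164  0.0258] turn 0.8025
```

View pics/t4.png

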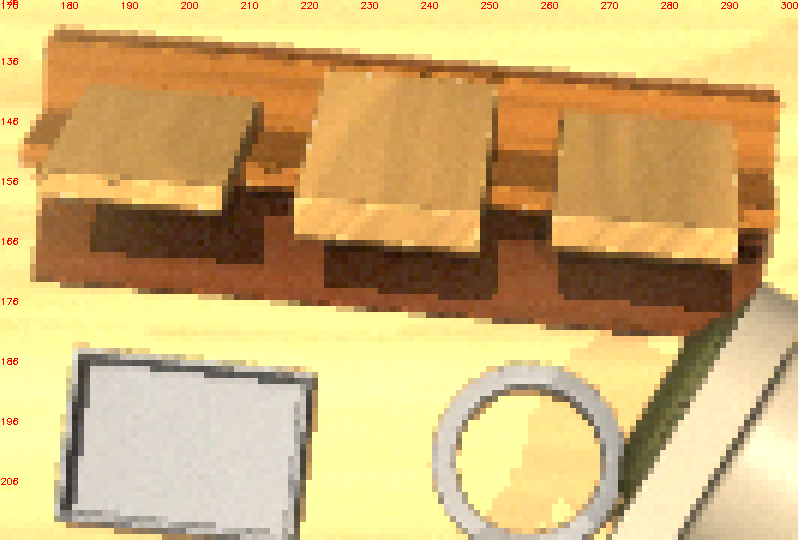

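The top view shows that the pinches slid the boards' feet out. The middle board leans most, its front face spanning rows 138–160. The boards are otherwise aligned with the rack. I'll compute the lean of each.

Run:
```python
from h import *
T=pickle.load(open('t4.pkl','rb'))
s25,c25=np.sin(np.radians(25)),np.cos(np.radians(25))
o=(170,126)
cor=lambda y:606+.067*(y-48)
for n,t,f,b in (('L',11,((37,174),(227,185)),((37,197),(222,210))),('M',19,((298,198),(481,211)),((294,238),(478,250))),('R',15,((552,216),(738,229)),((551,249),(738,265)))):
    best=None
    for d in np.arange(0,30,.25):
        th=np.radians(25)+np.arctan(d/60)
        zt=20+d*s25+120*np.cos(th); 
        B=[ray(T,o[0]+p[0]/6-.5,o[1]+p[1]/6-.5,zt/1000)*1000 for p in b]
        F=[ray(T,o[0]+p[0]/6-.5,o[1]+p[1]/6-.5,(zt+t*np.sin(th))/1000)*1000 for p in f]
        m=(B[0]+B[1])/2; mf=(F[0]+F[1])/2
        xt=cor(m[1])+d*c25-120*np.sin(th); e1=m[0]-xt; e2=mf[0]-(xt+t*np.cos(th))
        if best is None or e1**2+e2**2<best[0]: best=(e1**2+e2**2,d,np.degrees(th),e1,e2,m,mf,np.linalg.norm(B[0]-B[1]),np.linalg.norm(F[0]-F[1]))
    print(n,[np.round(q,1) for q in best])
```

```text
L [np.float64(0.0), np.float64(2.8), np.float64(27.6), np.float64(0.1), np.float64(-0.0), array([560.6, 162.4, 127.5]), array([570.3, 160.9, 132.6]), np.float64(79.3), np.float64(81.1)]
M [np.float64(0.1), np.float64(12.5), np.float64(36.8), np.float64(-0.0), np.float64(0.2), array([545.8,  52.8, 121.4]), array([561.3,  51.1, 132.8]), np.float64(79.1), np.float64(78.1)]
R [np.float64(0.6), np.float64(7.2), np.float64(31.9), np.float64(-0.6), np.float64(0.5), array([541.5, -58. , 125. ]), array([555.3, -57.7, 132.9]), np.float64(80.2), np.float64(79.3)]
```

M leans about 37° (foot 12 mm out) and R about 32°. I'll push both feet back into the corner with shut fingers from the far side, starting with R.

```bash
python3 go.py 640 -58 150 86.2
```

```text
t 6.2 pos [ 419.8 -108.5  225.8] jaw -47.82 w 85.3 F [-0.3 -0.4 -0.5] q6 17.6
shift [0.1971 0.1104 0.0759] turn 0.8025
```

Call:
{"op": "play_rows", "data": {
  "targets": "0.197 0.11 0 0.8025 1;0.197 0.11 0 0.8025 1;0.197 0.11 0 0.8025 1;0.197 0.11 0 0.8025 1;0.197 0.11 0 0.8025 1"
}}

```text
time_s: 6.7
position: [0.6422, -0.053, 0.2243]
tool_rot: [[1.0, 0.003, -0.001], [0.003, -1.0, 0.0], [-0.001, -0.0, -1.0]]
ft_force: [-1.0, -0.5, -0.3]
grip_width: 0.0122
```

```bash
python3 go.py 640 -60 45 86.2
```

```text
t 6.7 pos [642.2 -53.  224.3] jaw -89.82 w 12.2 F [-1.  -0.5 -0.3] q6 74.6
shift [-0.002   0.0071  0.1793] turn 0.0695
```

Call:
{"op": "play_rows", "data": {
  "targets": "0 0.007 0.05 0.07 1;0 0.007 0.1 0.07 1;0 0.007 0.15 0.07 1;0 0.007 0.175 0.07 1;0 0.007 0.179 0.07 1"
}}

```text
time_s: 7.2
position: [0.6379, -0.0608, 0.0426]
tool_rot: [[0.998, -0.063, -0.007], [-0.063, -0.998, 0.002], [-0.007, -0.002, -1.0]]
ft_force: [-0.1, 0.3, -0.9]
grip_width: 0.0
```

```bash
python3 go.py 614 -59 45 86.2; python3 crop.py side s5 200 330 90 230 5
```

```text
t 7.2 pos [637.9 -60.8  42.6] jaw -93.59 w 0.0 F [-0.1  0.3 -0.9] q6 77.6
shift [-0.024  -0.0003 -0.0022] turn 0.0036
```

View pics/s5.png

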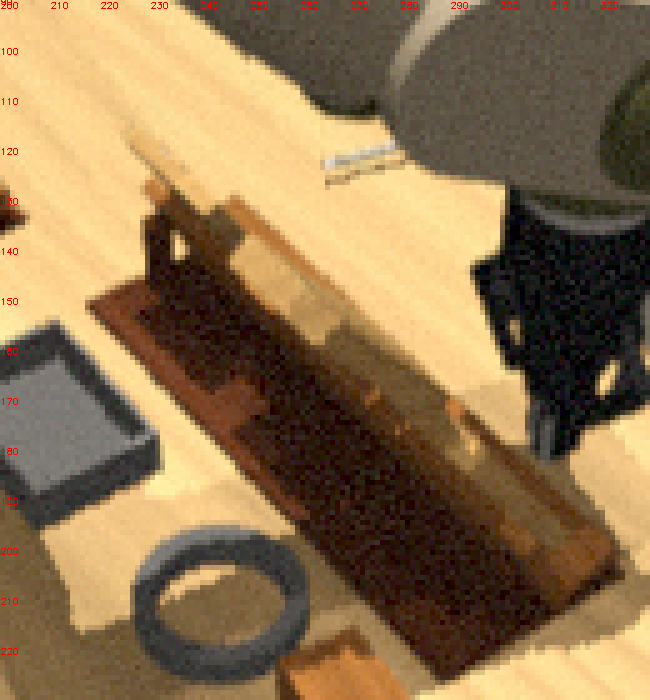

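The shut fingers stand at (308,180), on the far side of the right board and clear of it. I'll push in small steps and watch the force.

Call:
{"op": "play_rows", "data": {
  "targets": "-0.006 0 -0.002 0 1;-0.01 0 -0.002 0 1;-0.013 0 -0.002 0 1;-0.015 0 -0.002 0 1;-0.016 0 -0.002 0 1"
}}

```text
time_s: 7.75
position: [0.6236, -0.0604, 0.0489]
tool_rot: [[0.998, -0.065, 0.001], [-0.065, -0.998, -0.0], [0.001, 0.0, -1.0]]
ft_force: [-0.0, -0.0, 0.2]
grip_width: -0.0001
```

Call:
{"op": "play_rows", "data": {
  "targets": "-0.001 0 0 0 1;-0.002 0 0 0 1;-0.003 0 0 0 1;-0.004 0 0 0 1;-0.005 0 0 0 1"
}}

```text
time_s: 8.25
position: [0.6186, -0.0601, 0.0483]
tool_rot: [[0.998, -0.065, -0.0], [-0.065, -0.998, 0.0], [-0.0, -0.0, -1.0]]
ft_force: [-0.4, 0.6, -0.7]
grip_width: 0.0002
```

Call:
{"op": "play_rows", "data": {
  "targets": "-0.001 0 0 0 1;-0.002 0 0 0 1;-0.003 0 0 0 1;-0.0035 0 0 0 1;-0.004 0 0 0 1"
}}

```text
time_s: 8.75
position: [0.6149, -0.0599, 0.0484]
tool_rot: [[0.998, -0.065, 0.001], [-0.065, -0.998, -0.0], [0.001, 0.0, -1.0]]
ft_force: [0.9, 0.2, 0.2]
grip_width: 0.0002
```

Call:
{"op": "play_rows", "data": {
  "targets": "-0.0005 0 0 0 1;-0.001 0 0 0 1;-0.0015 0 0 0 1;-0.002 0 0 0 1;-0.002 0 0 0 1"
}}

```text
time_s: 9.25
position: [0.6126, -0.0597, 0.0483]
tool_rot: [[0.998, -0.065, -0.0], [-0.065, -0.998, 0.0], [-0.0, -0.0, -1.0]]
ft_force: [1.0, 0.0, 0.6]
grip_width: -0.0004
```

Call:
{"op": "play_rows", "data": {
  "targets": "-0.0005 0 0 0 1;-0.001 0 0 0 1;-0.0015 0 0 0 1;-0.002 0 0 0 1;-0.002 0 0 0 1"
}}

```text
time_s: 9.75
position: [0.6107, -0.0596, 0.0483]
tool_rot: [[0.998, -0.065, 0.0], [-0.065, -0.998, -0.0], [0.0, 0.0, -1.0]]
ft_force: [1.1, 0.3, -0.9]
grip_width: -0.0001
```

Call:
{"op": "play_rows", "data": {
  "targets": "-0.0005 0 0 0 1;-0.001 0 0 0 1;-0.0015 0 0 0 1;-0.0015 0 0 0 1"
}}

```text
time_s: 10.15
position: [0.6104, -0.0596, 0.0487]
tool_rot: [[0.998, -0.066, 0.003], [-0.066, -0.998, -0.0], [0.003, 0.0, -1.0]]
ft_force: [5.8, -1.2, -1.8]
grip_width: 0.0002
```

Force rose to 6 N with no further motion, so R is seated. Next is M.

Call:
{"op": "play_rows", "data": {
  "targets": "0.015 0 0 0 1;0.03 0 0 0 1;0.03 -0.05 0 0 1;0.03 -0.1 0 0 1;0.03 -0.111 0 0 1"
}}

```text
time_s: 10.65
position: [0.6455, 0.0539, 0.0481]
tool_rot: [[0.998, -0.061, -0.002], [-0.061, -0.998, 0.001], [-0.002, -0.001, -1.0]]
ft_force: [-0.4, -1.2, -0.1]
grip_width: -0.0004
```

```bash
python3 go.py 634 51.5 46 86.2
```

```text
t 10.65 pos [645.5  53.9  48.1] jaw -93.51 w -0.4 F [-0.4 -1.2 -0.1] q6 87.8
shift [-0.0113  0.0031  0.0021] turn 0.005
```

Call:
{"op": "play_rows", "data": {
  "targets": "-0.005 0.001 0 0 1;-0.01 0.001 0 0 1;-0.013 0.001 0 0 1;-0.015 0.001 0 0 1;-0.016 0.001 0 0 1"
}}

```text
time_s: 11.15
position: [0.6305, 0.0483, 0.0486]
tool_rot: [[0.998, -0.067, 0.001], [-0.067, -0.998, -0.0], [0.001, 0.0, -1.0]]
ft_force: [1.5, 0.6, -0.2]
grip_width: -0.0002
```

Call:
{"op": "play_rows", "data": {
  "targets": "-0.001 0 0 0 1;-0.002 0 0 0 1;-0.003 0 0 0 1;-0.0035 0 0 0 1;-0.004 0 0 0 1"
}}

```text
time_s: 11.65
position: [0.6264, 0.0497, 0.0483]
tool_rot: [[0.998, -0.065, 0.0], [-0.065, -0.998, 0.0], [0.0, -0.0, -1.0]]
ft_force: [1.7, 0.4, 0.6]
grip_width: 0.0001
```

Call:
{"op": "play_rows", "data": {
  "targets": "-0.0005 0 0 0 1;-0.001 0 0 0 1;-0.0015 0 0 0 1;-0.002 0 0 0 1;-0.002 0 0 0 1"
}}

```text
time_s: 12.15
position: [0.6243, 0.0498, 0.0483]
tool_rot: [[0.998, -0.065, -0.0], [-0.065, -0.998, 0.0], [-0.0, 0.0, -1.0]]
ft_force: [1.1, 0.2, -0.0]
grip_width: 0.0001
```

Call:
{"op": "play_rows", "data": {
  "targets": "-0.0005 0 0 0 1;-0.001 0 0 0 1;-0.0015 0 0 0 1;-0.0015 0 0 0 1"
}}

```text
time_s: 12.55
position: [0.623, 0.0498, 0.0484]
tool_rot: [[0.998, -0.065, 0.0], [-0.065, -0.998, -0.0], [0.0, 0.0, -1.0]]
ft_force: [2.1, -0.6, -0.7]
grip_width: 0.0001
```

Call:
{"op": "play_rows", "data": {
  "targets": "-0.0005 0 0 0 1;-0.001 0 0 0 1;-0.0015 0 0 0 1;-0.0015 0 0 0 1"
}}

```text
time_s: 12.95
position: [0.6227, 0.0498, 0.0488]
tool_rot: [[0.998, -0.066, 0.004], [-0.066, -0.998, -0.0], [0.004, 0.0, -1.0]]
ft_force: [7.1, -0.1, -1.6]
grip_width: -0.0
```

M is seated too (7 N, stopped). I'll retreat, rise and open for the width grip.

Call:
{"op": "play_rows", "data": {
  "targets": "0.02 0 0 0 1;0.02 0 -0.05 0 0.8;0.02 0 -0.1 0 0.4;0.0 0 -0.14 0 0;-0.04 0 -0.14 0 0"
}}

```text
time_s: 13.45
position: [0.5837, 0.0522, 0.1933]
tool_rot: [[0.998, -0.066, 0.01], [-0.066, -0.998, -0.001], [0.01, 0.001, -1.0]]
ft_force: [1.3, 0.4, 0.0]
grip_width: 0.058
```

```bash
python3 go.py 571 51.5 140 86.2
```

```text
t 13.45 pos [583.7  52.2 193.3] jaw -93.76 w 58.0 F [1.3 0.4 0. ] q6 87.3
shift [-0.0131  0.0015  0.0532] turn 0.0007
```

Call:
{"op": "play_rows", "data": {
  "targets": "-0.013 0.001 0 0 0;-0.013 0.001 0.01 0 0;-0.013 0.001 0.04 0 0;-0.013 0.001 0.053 0 0;-0.013 0.001 0.053 0 0"
}}

```text
time_s: 13.95
position: [0.5677, 0.0525, 0.1325]
tool_rot: [[0.998, -0.066, -0.006], [-0.066, -0.998, 0.001], [-0.006, -0.0, -1.0]]
ft_force: [0.2, -0.8, -0.8]
grip_width: 0.0853
```

```bash
python3 go.py 571 51.5 140 86.2;python3 crop.py top t6 170 303 116 216 6; python3 crop.py side s6 190 320 90 210 6
```

```text
t 13.95 pos [567.7  52.5 132.5] jaw -93.76 w 85.3 F [ 0.2 -0.8 -0.8] q6 87.1
shift [ 0.0033  0.0007 -0.0075] turn 0.0007
```

View pics/t6.png

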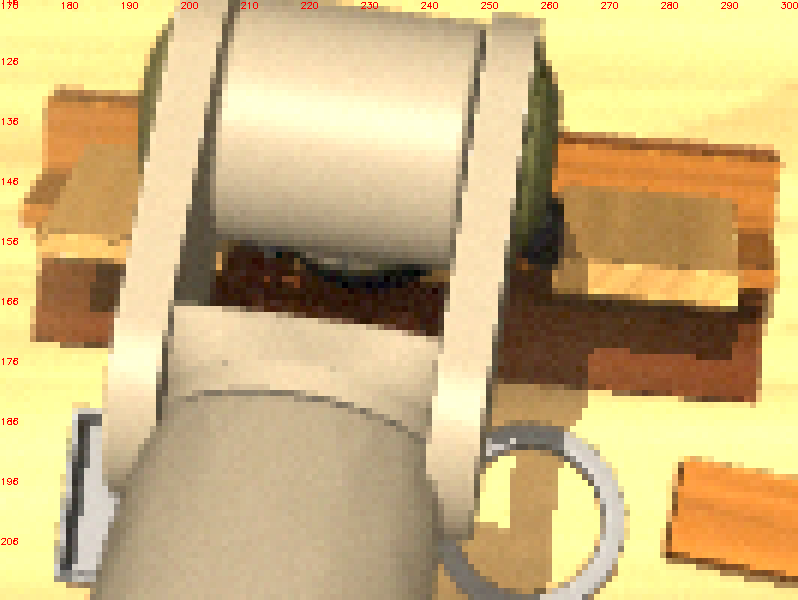

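View pics/s6.png

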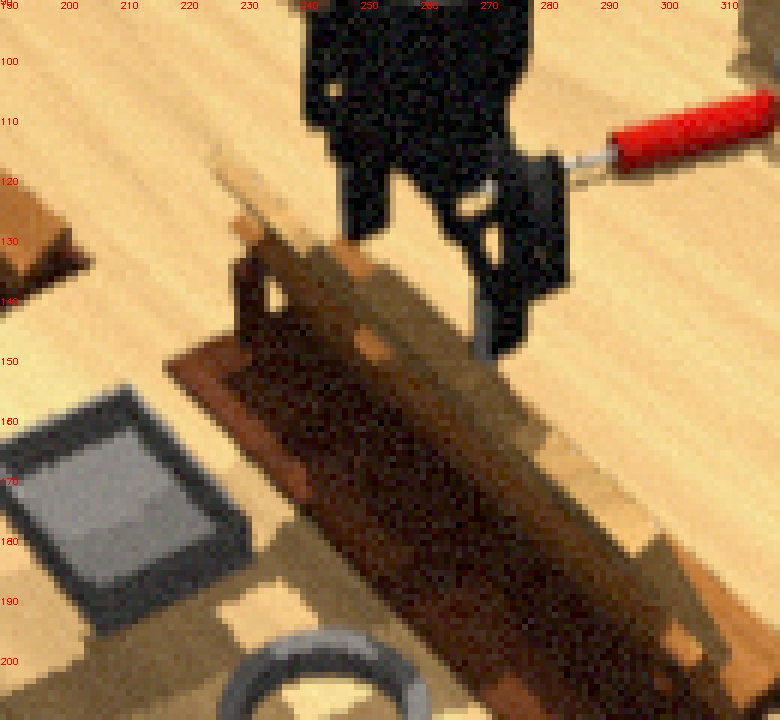

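Run:
```python
from h import *
from rig import status
S=pickle.load(open('s6.pkl','rb'));s=status.observe()
def pr(p):
    q=S['world_to_cam']@np.r_[p,1];K=S['mtx'];return (K[0,0]*q[0]/-q[2]+K[0,2]).round(1),(K[1,1]*-q[1]/-q[2]+K[1,2]).round(1)
R=np.array(s['tool_rot']);p=np.array(s['position']);print(p,s['time_s'])
for sy in (-1,1):
  for w in (43,57):
    for ex in (-11,11):
      print('tip',sy,w,ex,pr(p+R@np.array([ex,sy*w,-13])/1000))
P=cloud(S)
# points on fingers by depth
for (u,v) in ((249,126),(247,128),(252,128),(271,146),(272,148),(270,140),(275,146)):
    print(u,v,(P[v,u]*1000).round(0))
```

```text
[0.56887088 0.05235961 0.13500275] 14.05
tip -1 43 -11 (np.float64(247.6), np.float64(131.3))
tip -1 43 11 (np.float64(254.7), np.float64(128.0))
tip -1 57 -11 (np.float64(244.4), np.float64(128.4))
tip -1 57 11 (np.float64(251.5), np.float64(125.1))
tip 1 43 -11 (np.float64(268.0), np.float64(150.0))
tip 1 43 11 (np.float64(275.3), np.float64(146.4))
tip 1 57 -11 (np.float64(271.6), np.float64(153.3))
tip 1 57 11 (np.float64(278.9), np.float64(149.6))
249 126 [566.  97. 161.]
247 128 [562. 100. 155.]
252 128 [576.  97. 150.]
271 146 [559.   5. 162.]
272 148 [560.   1. 158.]
270 140 [555.   4. 184.]
275 146 [566.  -2. 163.]
```

Finger tips project within 1–2 px of where the picture shows them: left tip (248,130), right tip (271,149), straddling the middle board. I descend carefully.

Call:
{"op": "play_rows", "data": {
  "targets": "0 0 0.003 0 0;0 0 0.006 0 0;0 0 0.009 0 0;0 0 0.012 0 0;0 0 0.013 0 0"
}}

```text
time_s: 14.55
position: [0.5683, 0.0525, 0.122]
tool_rot: [[0.998, -0.065, -0.0], [-0.065, -0.998, 0.0], [-0.0, -0.0, -1.0]]
ft_force: [-0.8, -0.5, -0.3]
grip_width: 0.0852
```

Call:
{"op": "play_rows", "data": {
  "targets": "0 0 0.002 0 0;0 0 0.004 0 0;0 0 0.005 0 0;0 0 0.006 0 0;0 0 0.007 0 0"
}}

```text
time_s: 15.05
position: [0.5685, 0.0524, 0.1153]
tool_rot: [[0.998, -0.065, 0.0], [-0.065, -0.998, -0.0], [0.0, 0.0, -1.0]]
ft_force: [0.5, 0.4, -0.2]
grip_width: 0.0853
```

Call:
{"op": "play_rows", "data": {
  "targets": "0 0 0.002 0 0;0 0 0.004 0 0;0 0 0.006 0 0;0 0 0.008 0 0;0 0 0.008 0 0"
}}

```text
time_s: 15.55
position: [0.5683, 0.0524, 0.107]
tool_rot: [[0.998, -0.065, -0.001], [-0.065, -0.998, 0.0], [-0.001, -0.0, -1.0]]
ft_force: [0.3, 0.8, 0.4]
grip_width: 0.0853
```

Call:
{"op": "play_rows", "data": {
  "targets": "0 0 0.003 0 0;0 0 0.006 0 0;0 0 0.009 0 0;0 0 0.011 0 0;0 0 0.012 0 0"
}}

```text
time_s: 16.05
position: [0.5684, 0.0524, 0.095]
tool_rot: [[0.998, -0.065, -0.0], [-0.065, -0.998, 0.0], [-0.0, 0.0, -1.0]]
ft_force: [0.2, -0.7, 0.7]
grip_width: 0.0856
```

Call:
{"op": "play_rows", "data": {
  "targets": "0.002 0 0.003 0 0;0.002 0 0.006 0 0;0.002 0 0.009 0 0;0.002 0 0.011 0 0;0.002 0 0.011 0 0"
}}

```text
time_s: 16.55
position: [0.5703, 0.0524, 0.084]
tool_rot: [[0.998, -0.065, -0.001], [-0.065, -0.998, 0.0], [-0.001, -0.0, -1.0]]
ft_force: [-0.3, -0.7, 0.5]
grip_width: 0.0852
```

Call:
{"op": "play_rows", "data": {
  "targets": "0 0 0 0 0.03;0 0 0 0 0.06;0 0 0 0 0.1;0 0 0 0 0.2;0 0 0 0 0.3",
  "force": 25
}}

```text
time_s: 17.05
position: [0.5705, 0.0522, 0.0847]
tool_rot: [[0.998, -0.065, 0.0], [-0.065, -0.998, -0.0], [0.0, 0.0, -1.0]]
ft_force: [-0.8, -1.4, 3.9]
grip_width: 0.0796
```

Call:
{"op": "play_rows", "data": {
  "targets": "0 0 0 0 0.3;0 0 -0.005 0 0.3;0 0 -0.02 0 0.3;0 0 -0.05 0 0.3;0 0 -0.08 0 0.3",
  "force": 35
}}

```text
time_s: 17.55
position: [0.57, 0.0526, 0.1648]
tool_rot: [[0.998, -0.065, -0.002], [-0.065, -0.998, 0.001], [-0.002, -0.001, -1.0]]
ft_force: [-0.2, -0.6, -1.3]
grip_width: 0.0797
```

```bash
python3 go.py 545 -351 200 81.3;python3 crop.py side s7 190 320 60 210 5
```

```text
t 17.55 pos [570.   52.6 164.8] jaw -93.75 w 79.7 F [-0.2 -0.6 -1.3] q6 87.2
shift [ 0.0013  0.4043 -0.0354] turn 0.0865
```

View pics/s7.png

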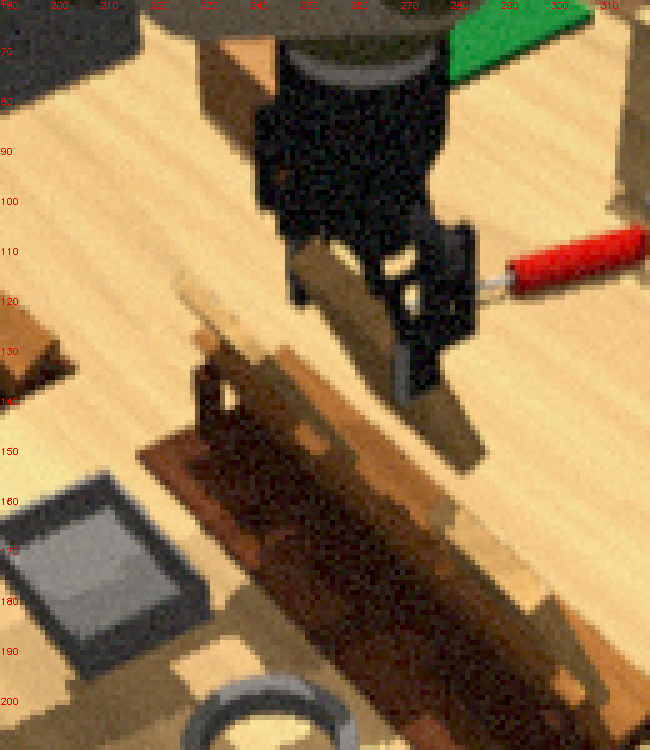

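The board is held with its tilt kept (near end of its foot at (282,152)), and the wrist reads about 1.3 N. I rise over the right board and carry it to the two-bar rest.

Call:
{"op": "play_rows", "data": {
  "targets": "0 0 -0.035 0 0.3;0 0 -0.07 0 0.3;0 0.03 -0.075 0 0.3;0 0.065 -0.075 0.02 0.3;0 0.105 -0.075 0.04 0.3"
}}

```text
time_s: 18.1
position: [0.5634, -0.0528, 0.2394]
tool_rot: [[0.995, -0.104, 0.0], [-0.104, -0.995, 0.0], [0.0, -0.0, -1.0]]
ft_force: [1.1, -0.2, -0.9]
grip_width: 0.0793
```

Call:
{"op": "play_rows", "data": {
  "targets": "0 0.04 0 0.01 0.3;0 0.08 0 0.02 0.3;0 0.12 0 0.03 0.3;0 0.16 0 0.04 0.3;0 0.2 0 0.05 0.3"
}}

```text
time_s: 18.6
position: [0.5421, -0.2527, 0.239]
tool_rot: [[0.988, -0.155, -0.0], [-0.155, -0.988, 0.001], [-0.0, -0.001, -1.0]]
ft_force: [1.0, -0.4, -1.7]
grip_width: 0.0797
```

```bash
python3 go.py 545.5 -351 240 81.3
```

```text
t 18.6 pos [ 542.1 -252.7  239. ] jaw -98.92 w 79.7 F [ 1.  -0.4 -1.7] q6 62.6
shift [ 0.0186  0.0966 -0.0011] turn -0.0038
```

Call:
{"op": "play_rows", "data": {
  "targets": "0.008 0.04 0 -0.004 0.3;0.016 0.08 0 -0.004 0.3;0.0186 0.0966 0.02 -0.004 0.3;0.0186 0.0966 0.06 -0.004 0.3;0.0186 0.0966 0.09 -0.004 0.3"
}}

```text
time_s: 19.1
position: [0.5453, -0.3498, 0.1467]
tool_rot: [[0.988, -0.152, -0.001], [-0.152, -0.988, 0.002], [-0.002, -0.002, -1.0]]
ft_force: [0.5, 0.3, -2.8]
grip_width: 0.0794
```

```bash
python3 crop.py side s8 330 430 210 330 6;python3 crop.py top t8 345 420 130 220 8; python3 go.py 545.5 -351 100 81.3
```

```text
t 19.2 pos [ 544.4 -348.3  144.6] jaw -98.69 w 79.7 F [ 0.   0.3 -1.3] q6 55.6
shift [0.0018 0.0028 0.0446] turn 0.0002
```

View pics/s8.png

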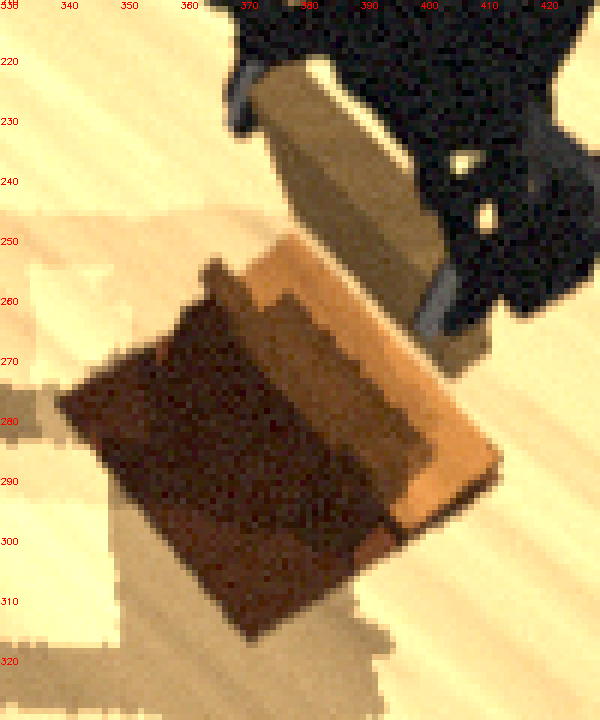

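View pics/t8.png

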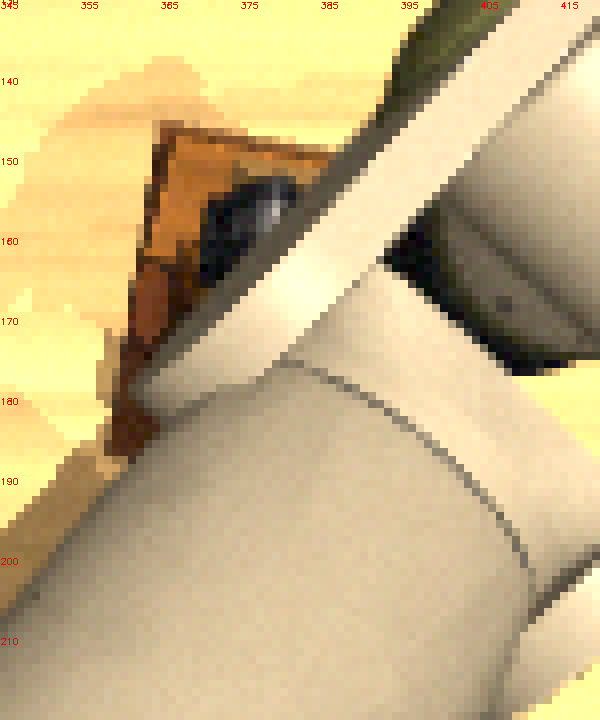

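Run:
```python
from h import *
S=pickle.load(open('s8.pkl','rb'))
def pr(p):
    q=S['world_to_cam']@np.r_[np.array(p)/1000,1];K=S['mtx'];return (K[0,0]*q[0]/-q[2]+K[0,2]).round(1),(K[1,1]*-q[1]/-q[2]+K[1,2]).round(1)
tcp=np.array([544.4,-348.3]);xa=np.array([.988,-.151]);ya=np.array([.151,.988])
for th in (15,25,35):
    g=95/np.cos(np.radians(25)) # pivot distance along the back approx
    piv=tcp+xa*(36-95*np.tan(np.radians(25))); pz=20+60+95
    f=piv+xa*g*np.sin(np.radians(th)); fz=pz-g*np.cos(np.radians(th))
    t=piv-xa*(120-g)*np.sin(np.radians(th)); tz=pz+(120-g)*np.cos(np.radians(th))
    print(th,[pr(np.r_[c+s*40*ya,z]) for c,z in((f,fz),(t,tz)) for s in (1,-1)])
```

```text
15 [(np.float64(370.0), np.float64(251.2)), (np.float64(396.6), np.float64(279.8)), (np.float64(370.3), np.float64(224.8)), (np.float64(400.5), np.float64(255.7))]
25 [(np.float64(376.7), np.float64(246.1)), (np.float64(403.6), np.float64(274.4)), (np.float64(369.2), np.float64(225.6)), (np.float64(399.4), np.float64(256.6))]
35 [(np.float64(383.3), np.float64(240.5)), (np.float64(410.6), np.float64(268.5)), (np.float64(368.1), np.float64(226.6)), (np.float64(398.2), np.float64(257.6))]
```

The near bottom corner at (404,272) matches the projection for a 25° lean (403.6, 274.4). The foot is centred over the rest. Lowering.

Call:
{"op": "play_rows", "data": {
  "targets": "0.001 0.001 0.015 0 0.3;0.002 0.003 0.025 0 0.3;0.002 0.003 0.035 0 0.3;0.002 0.003 0.042 0 0.3;0.002 0.003 0.046 0 0.3"
}}

```text
time_s: 19.7
position: [0.5475, -0.3528, 0.103]
tool_rot: [[0.989, -0.151, -0.0], [-0.151, -0.989, 0.0], [-0.0, -0.0, -1.0]]
ft_force: [-0.4, -0.1, -1.9]
grip_width: 0.0797
```

Call:
{"op": "play_rows", "data": {
  "targets": "0 0 0.001 0 0.3;0 0 0.002 0 0.3;0 0 0.004 0 0.3;0 0 0.006 0 0.3;0 0 0.006 0 0.3"
}}

```text
time_s: 20.2
position: [0.5474, -0.3528, 0.0971]
tool_rot: [[0.989, -0.151, -0.0], [-0.151, -0.989, 0.0], [-0.0, -0.0, -1.0]]
ft_force: [-0.4, 0.1, -0.0]
grip_width: 0.0798
```

```bash
python3 go.py 545.5 -351 86 81.3
```

```text
t 20.2 pos [ 547.4 -352.8   97.1] jaw -98.67 w 79.8 F [-0.4  0.1 -0. ] q6 55.5
shift [-0.0022 -0.0015  0.0111] turn 0.0004
```

Call:
{"op": "play_rows", "data": {
  "targets": "-0.001 -0.001 0.001 0 0.3;-0.002 -0.001 0.002 0 0.3;-0.002 -0.001 0.003 0 0.3;-0.002 -0.001 0.004 0 0.3;-0.002 -0.001 0.005 0 0.3"
}}

```text
time_s: 20.7
position: [0.5457, -0.3517, 0.0922]
tool_rot: [[0.989, -0.151, 0.0], [-0.151, -0.989, -0.0], [0.0, 0.0, -1.0]]
ft_force: [-0.0, -0.5, -0.5]
grip_width: 0.0794
```

Call:
{"op": "play_rows", "data": {
  "targets": "0 0 0.001 0 0.3;0 0 0.0015 0 0.3;0 0 0.002 0 0.3;0 0 0.0025 0 0.3;0 0 0.003 0 0.3"
}}

```text
time_s: 21.2
position: [0.5457, -0.3517, 0.0893]
tool_rot: [[0.989, -0.151, 0.0], [-0.151, -0.989, -0.0], [0.0, 0.0, -1.0]]
ft_force: [0.4, 0.3, -0.2]
grip_width: 0.0798
```

Call:
{"op": "play_rows", "data": {
  "targets": "0 0 0.0005 0 0.3;0 0 0.001 0 0.3;0 0 0.0015 0 0.3;0 0 0.002 0 0.3;0 0 0.0025 0 0.3"
}}

```text
time_s: 21.7
position: [0.5457, -0.3516, 0.0868]
tool_rot: [[0.989, -0.151, -0.0], [-0.151, -0.989, 0.0], [-0.0, -0.0, -1.0]]
ft_force: [0.2, -0.1, -1.2]
grip_width: 0.0796
```

Call:
{"op": "play_rows", "data": {
  "targets": "0 0 0.0005 0 0.3;0 0 0.001 0 0.3;0 0 0.001 0 0.3"
}}

```text
time_s: 22.0
position: [0.5456, -0.3517, 0.0867]
tool_rot: [[0.989, -0.151, 0.0], [-0.151, -0.989, -0.0], [0.0, 0.0, -1.0]]
ft_force: [-2.9, 1.4, 6.3]
grip_width: 0.0795
```

Call:
{"op": "play_rows", "data": {
  "targets": "0 0 0.0005 0 0.3;0 0 0.001 0 0.3;0 0 0.001 0 0.3"
}}

```text
time_s: 22.3
position: [0.5456, -0.3517, 0.0866]
tool_rot: [[0.989, -0.151, 0.001], [-0.151, -0.989, -0.001], [0.001, 0.001, -1.0]]
ft_force: [-4.5, 3.0, 10.8]
grip_width: 0.0794
```

The contact force direction (-4.5, +10.8) is the ledge's normal, so the foot is on the ledge. I slide in toward the back plate.

Call:
{"op": "play_rows", "data": {
  "targets": "-0.0005 0 0 0 0.3;-0.001 0 0 0 0.3;-0.0015 0 0 0 0.3;-0.002 0 0 0 0.3;-0.002 0 0 0 0.3"
}}

```text
time_s: 22.8
position: [0.5444, -0.3516, 0.0861]
tool_rot: [[0.989, -0.151, 0.003], [-0.151, -0.989, -0.001], [0.003, 0.001, -1.0]]
ft_force: [-0.9, 1.1, 7.0]
grip_width: 0.0795
```

Call:
{"op": "play_rows", "data": {
  "targets": "-0.0005 0 0.0003 0 0.3;-0.001 0 0.0005 0 0.3;-0.0015 0 0.0007 0 0.3;-0.0015 0 0.0007 0 0.3"
}}

```text
time_s: 23.2
position: [0.543, -0.3516, 0.0854]
tool_rot: [[0.989, -0.151, 0.003], [-0.151, -0.989, -0.002], [0.003, 0.001, -1.0]]
ft_force: [1.3, -0.2, 6.6]
grip_width: 0.0796
```

Call:
{"op": "play_rows", "data": {
  "targets": "-0.0005 0 0.0003 0 0.3;-0.001 0 0.0005 0 0.3;-0.0015 0 0.0007 0 0.3;-0.0015 0 0.0007 0 0.3"
}}

```text
time_s: 23.6
position: [0.5415, -0.3515, 0.0848]
tool_rot: [[0.989, -0.151, 0.003], [-0.151, -0.989, -0.002], [0.003, 0.002, -1.0]]
ft_force: [-0.3, -0.4, 6.3]
grip_width: 0.0792
```

```bash
python3 crop.py side s9 330 430 210 330 6; python3 go.py 542 -351 85 81.3
```

```text
t 23.65 pos [ 541.5 -351.5   84.8] jaw -98.69 w 79.6 F [ 0.2 -0.8  5.6] q6 55.2
shift [ 0.0004 -0.0005 -0.0002] turn 0.0002
```

View pics/s9.png

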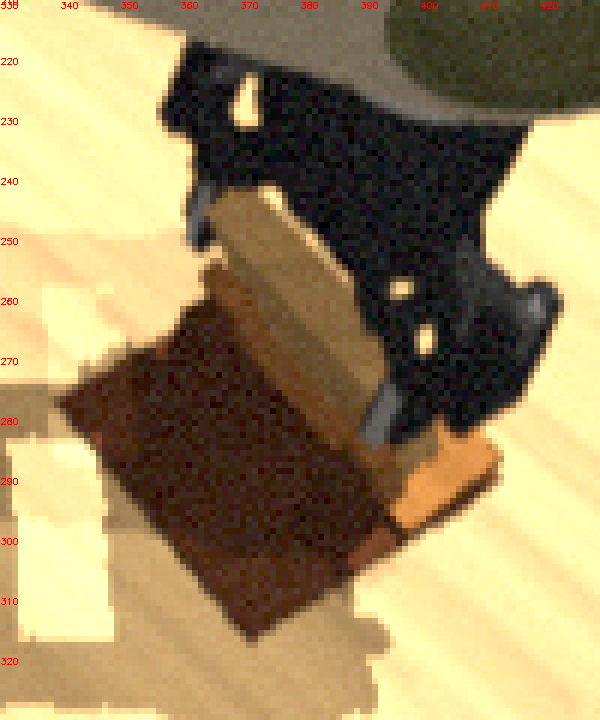

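Call:
{"op": "play_rows", "data": {
  "targets": "-0.0005 0 0.0002 0 0.3;-0.001 0 0.0004 0 0.3;-0.0015 0 0.0006 0 0.3;-0.0015 0 0.0006 0 0.3"
}}

```text
time_s: 24.05
position: [0.5412, -0.3514, 0.0846]
tool_rot: [[0.989, -0.151, 0.006], [-0.151, -0.989, -0.003], [0.006, 0.002, -1.0]]
ft_force: [6.2, -0.5, 6.4]
grip_width: 0.0799
```

The back is now touching (Fx +6 N, no further motion), so the board is seated. Release and rise.

Call:
{"op": "play_rows", "data": {
  "targets": "0.001 0 -0.0005 0 0.2;0.001 0 -0.0005 0 0.06;0.001 0 -0.0005 0 0;0.001 0 -0.0005 0 0;0.001 0 -0.0005 0 0",
  "force": 20
}}

```text
time_s: 24.55
position: [0.54, -0.3507, 0.083]
tool_rot: [[0.989, -0.151, -0.001], [-0.151, -0.989, 0.001], [-0.001, -0.0, -1.0]]
ft_force: [0.1, -0.4, -0.1]
grip_width: 0.0859
```

```bash
python3 go.py 541.5 -351 150 81.3
```

```text
t 24.55 pos [ 540.  -350.7   83. ] jaw -98.68 w 85.9 F [ 0.1 -0.4 -0.1] q6 55.2
shift [ 0.0015  0.     -0.067 ] turn 0.0004
```

Call:
{"op": "play_rows", "data": {
  "targets": "0 0 -0.02 0 0;0 0 -0.06 0 0;0 0 -0.1 0 0;0 -0.04 -0.12 0 0;0 -0.09 -0.12 -0.02 0"
}}

```text
time_s: 25.05
position: [0.5544, -0.2629, 0.2064]
tool_rot: [[0.991, -0.134, 0.005], [-0.134, -0.991, -0.004], [0.005, 0.003, -1.0]]
ft_force: [0.8, 0.2, -0.6]
grip_width: 0.0854
```

Call:
{"op": "play_rows", "data": {
  "targets": "0.01 -0.05 0 -0.06 0;0.02 -0.1 0 -0.06 0;0.03 -0.15 0 -0.06 0;0.04 -0.2 0 -0.06 0;0.05 -0.25 0 -0.06 0"
}}

```text
time_s: 25.55
position: [0.6347, -0.0232, 0.2033]
tool_rot: [[0.997, -0.071, -0.0], [-0.071, -0.997, 0.0], [-0.0, 0.0, -1.0]]
ft_force: [0.4, -0.9, 0.6]
grip_width: 0.0856
```

```bash
python3 go.py 571 161.5 160 86.2; python3 crop.py side s10 330 430 210 330 5
```

```text
t 25.55 pos [634.7 -23.2 203.3] jaw -94.1 w 85.6 F [ 0.4 -0.9  0.6] q6 81.3
shift [-0.0768 -0.1797  0.0433] turn -0.0052
```

View pics/s10.png

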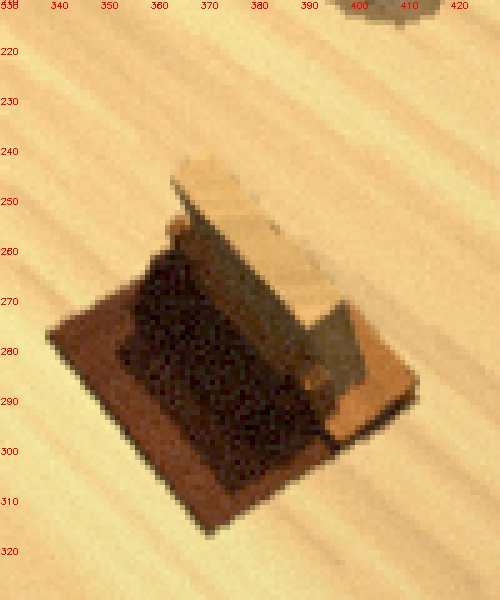

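The 19 mm board leans centred in the two-bar rest, top from (363,246) to (397,270) and foot in the corner. On to the left board.

Call:
{"op": "play_rows", "data": {
  "targets": "-0.02 -0.045 0 0 0;-0.04 -0.09 0 -0.005 0;-0.06 -0.135 0 -0.005 0;-0.077 -0.18 0 -0.005 0;-0.077 -0.18 0.02 -0.005 0"
}}

```text
time_s: 26.1
position: [0.5695, 0.1648, 0.1856]
tool_rot: [[0.998, -0.06, 0.005], [-0.06, -0.998, 0.002], [0.005, -0.002, -1.0]]
ft_force: [1.0, -0.6, 0.7]
grip_width: 0.0856
```

```bash
python3 go.py 571 161.5 135 86.2
```

```text
t 26.1 pos [569.5 164.8 185.6] jaw -93.46 w 85.6 F [ 1.  -0.6  0.7] q6 98.1
shift [0.0015 0.0033 0.0506] turn 0.0059
```

Call:
{"op": "play_rows", "data": {
  "targets": "0 0 0.02 0 0;0 0 0.035 0 0;0 0 0.04 0 0;0 0 0.04 0 0"
}}

```text
time_s: 26.5
position: [0.5704, 0.1597, 0.1429]
tool_rot: [[0.998, -0.066, -0.001], [-0.066, -0.998, -0.0], [-0.001, 0.0, -1.0]]
ft_force: [-1.1, -0.1, 0.3]
grip_width: 0.0852
```

```bash
python3 go.py 571 161.5 130 86.2; python3 crop.py side s11 190 290 80 180 6
```

```text
t 26.5 pos [570.4 159.7 142.9] jaw -93.81 w 85.2 F [-1.1 -0.1  0.3] q6 98.0
shift [ 0.0005 -0.0019  0.0129] turn -0.0002
```

View pics/s11.png

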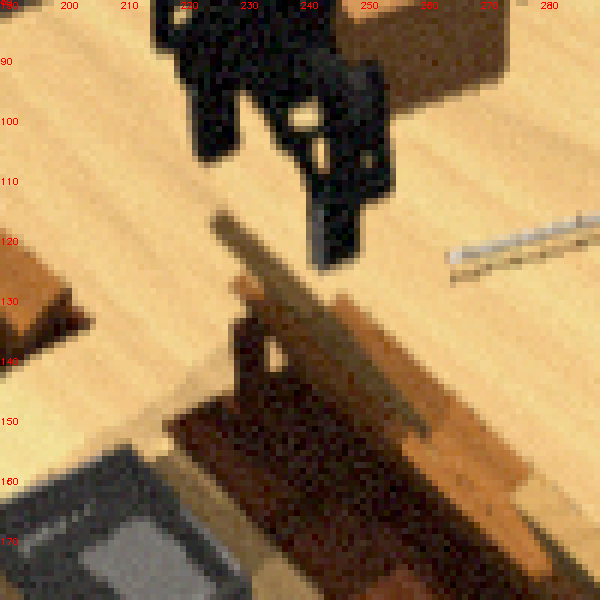

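Call:
{"op": "play_rows", "data": {
  "targets": "0.0005 -0.0018 0.005 0 0;0.0005 -0.0018 0.01 0 0;0.0005 -0.0018 0.014 0 0;0.0005 -0.0018 0.018 0 0;0.0005 -0.0018 0.02 0 0"
}}

```text
time_s: 27.05
position: [0.5711, 0.1615, 0.1228]
tool_rot: [[0.998, -0.066, -0.001], [-0.066, -0.998, -0.0], [-0.001, 0.0, -1.0]]
ft_force: [-0.4, -0.2, -0.3]
grip_width: 0.0855
```

Call:
{"op": "play_rows", "data": {
  "targets": "0 0 0.002 0 0;0 0 0.004 0 0;0 0 0.006 0 0;0 0 0.007 0 0"
}}

```text
time_s: 27.45
position: [0.5712, 0.1615, 0.1162]
tool_rot: [[0.998, -0.066, -0.0], [-0.066, -0.998, -0.0], [-0.0, 0.0, -1.0]]
ft_force: [0.5, -0.1, 0.5]
grip_width: 0.0851
```

Call:
{"op": "play_rows", "data": {
  "targets": "0 0 0.002 0 0;0 0 0.004 0 0;0 0 0.006 0 0;0 0 0.008 0 0"
}}

```text
time_s: 27.85
position: [0.5712, 0.1616, 0.1081]
tool_rot: [[0.998, -0.066, -0.0], [-0.066, -0.998, 0.0], [-0.0, -0.0, -1.0]]
ft_force: [0.2, -0.7, -0.0]
grip_width: 0.0858
```

Call:
{"op": "play_rows", "data": {
  "targets": "0 0 0.003 0 0;0 0 0.007 0 0;0 0 0.012 0 0;0 0 0.016 0 0;0 0 0.0225 0 0"
}}

```text
time_s: 28.35
position: [0.5713, 0.1616, 0.0855]
tool_rot: [[0.998, -0.066, 0.0], [-0.066, -0.998, 0.0], [0.0, -0.0, -1.0]]
ft_force: [0.3, -0.3, -0.1]
grip_width: 0.0854
```

Call:
{"op": "play_rows", "data": {
  "targets": "0 0 0 0 0.03;0 0 0 0 0.06;0 0 0 0 0.1;0 0 0 0 0.2;0 0 0 0 0.3",
  "force": 25
}}

```text
time_s: 28.85
position: [0.5713, 0.1616, 0.0859]
tool_rot: [[0.998, -0.066, 0.0], [-0.066, -0.998, 0.0], [0.0, -0.0, -1.0]]
ft_force: [-0.2, 0.9, 0.2]
grip_width: 0.0797
```

Call:
{"op": "play_rows", "data": {
  "targets": "0 0 0 0 0.3;0 0 -0.005 0 0.3;0 0 -0.02 0 0.3;0 0 -0.05 0 0.3;0 0 -0.08 0 0.3",
  "force": 35
}}

```text
time_s: 29.35
position: [0.5709, 0.1615, 0.1668]
tool_rot: [[0.998, -0.066, -0.001], [-0.066, -0.998, -0.0], [-0.001, 0.0, -1.0]]
ft_force: [0.2, -0.2, -0.0]
grip_width: 0.0795
```

```bash
python3 go.py 480.5 362 230 90.9;python3 crop.py side s12 190 290 60 180 6
```

```text
t 29.35 pos [570.9 161.5 166.8] jaw -93.81 w 79.5 F [ 0.2 -0.2 -0. ] q6 98.2
shift [-0.1036 -0.194  -0.0631] turn -0.0821
```

View pics/s12.png

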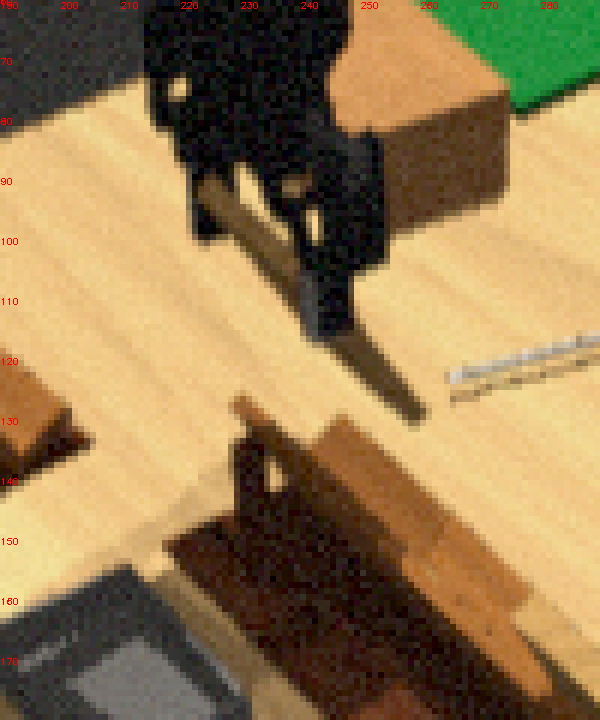

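Held with the tilt kept (foot corner at (259,128)). I carry it to the solid-backed rest.

Call:
{"op": "play_rows", "data": {
  "targets": "-0.01 -0.02 -0.03 0 0.3;-0.03 -0.055 -0.035 -0.03 0.3;-0.05 -0.095 -0.035 -0.06 0.3;-0.07 -0.135 -0.035 -0.08 0.3;-0.09 -0.17 -0.035 -0.082 0.3"
}}

```text
time_s: 29.9
position: [0.4917, 0.3389, 0.2011]
tool_rot: [[1.0, 0.016, 0.0], [0.016, -1.0, 0.0], [0.0, -0.0, -1.0]]
ft_force: [0.9, -0.1, -1.0]
grip_width: 0.0792
```

```bash
python3 go.py 479 362 130 90.9
```

```text
t 29.9 pos [491.7 338.9 201.1] jaw -89.06 w 79.2 F [ 0.9 -0.1 -1. ] q6 112.3
shift [-0.0124 -0.0233  0.0711] turn 0.0007
```

Call:
{"op": "play_rows", "data": {
  "targets": "-0.01 -0.015 0.0 0 0.3;-0.0124 -0.022 0.02 0 0.3;-0.0124 -0.022 0.05 0 0.3;-0.0124 -0.022 0.066 0 0.3;-0.0124 -0.022 0.071 0 0.3"
}}

```text
time_s: 30.4
position: [0.4792, 0.3587, 0.1282]
tool_rot: [[1.0, 0.016, -0.003], [0.016, -1.0, -0.001], [-0.003, 0.001, -1.0]]
ft_force: [-0.6, 1.1, -0.9]
grip_width: 0.0795
```

Call:
{"op": "play_rows", "data": {
  "targets": "0 0 0 0 0.3;0 0 0.001 0 0.3"
}}

```text
time_s: 30.6
position: [0.4805, 0.3592, 0.13]
tool_rot: [[1.0, 0.015, 0.002], [0.015, -1.0, 0.001], [0.002, -0.001, -1.0]]
ft_force: [-0.8, -0.2, 0.2]
grip_width: 0.0794
```

```bash
python3 go.py 479 362 100 90.9;python3 crop.py side s13 130 230 80 180 6
python3 - <<'E'
from h import *
from rig import status
S=pickle.load(open('s13.pkl','rb'))
def pr(p):
    q=S['world_to_cam']@np.r_[np.array(p)/1000,1];K=S['mtx'];return (K[0,0]*q[0]/-q[2]+K[0,2]).round(1),(K[1,1]*-q[1]/-q[2]+K[1,2]).round(1)
p=np.array(status.observe()['position'])*1000
c=p+[44.8,.7,0];c[2]=21.2+p[2]-85.8
print([pr(c+[-s*.6,s*40,0]) for s in (1,-1)])
k=np.array([517.2,362.5,20]);print('corner ends',[pr(k+[-s*.9,s*55,0]) for s in (1,-1)],'ledge',[pr(k+[30.8-s*.9,s*55,14.4]) for s in (1,-1)])
E
```

```text
t 30.6 pos [480.5 359.2 130. ] jaw -89.11 w 79.4 F [-0.8 -0.2  0.2] q6 114.6
shift [-0.0015 -0.0028  0.03  ] turn -0.0002
[(np.float64(176.3), np.float64(107.6)), (np.float64(191.2), np.float64(120.2))]
corner ends [(np.float64(173.4), np.float64(117.9)), (np.float64(193.3), np.float64(135.3))] ledge [(np.float64(181.1), np.float64(110.2)), (np.float64(201.4), np.float64(127.3))]
```

View pics/s13.png

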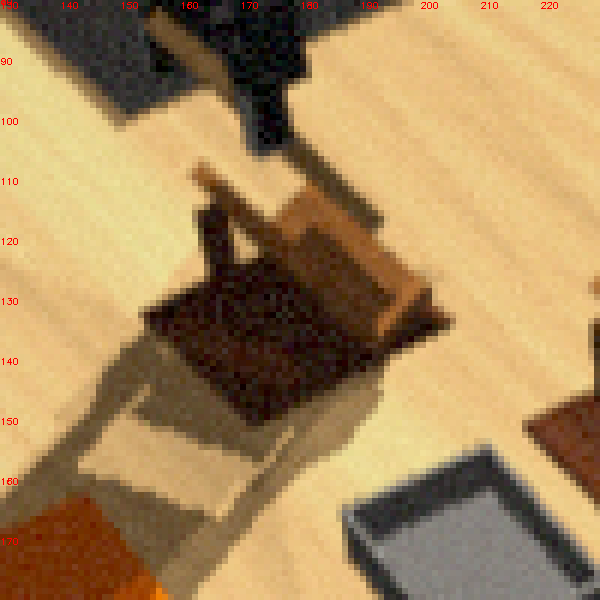

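The foot corner seen at (191,119) agrees with the prediction (191.2,120.2), and the ledge's outer end at (200,128) with (201,127). Lowering.

Call:
{"op": "play_rows", "data": {
  "targets": "-0.0015 -0.0025 0.012 0 0.3;-0.0015 -0.0025 0.022 0 0.3;-0.0015 -0.0025 0.029 0 0.3;-0.0015 -0.0025 0.034 0 0.3;-0.0015 -0.0025 0.035 0 0.3"
}}

```text
time_s: 31.15
position: [0.4782, 0.3613, 0.093]
tool_rot: [[1.0, 0.016, -0.001], [0.016, -1.0, -0.001], [-0.001, 0.001, -1.0]]
ft_force: [0.4, 0.4, -0.5]
grip_width: 0.0795
```

Call:
{"op": "play_rows", "data": {
  "targets": "0 0 0.001 0 0.3;0 0 0.002 0 0.3;0 0 0.003 0 0.3;0 0 0.004 0 0.3;0 0 0.0045 0 0.3"
}}

```text
time_s: 31.65
position: [0.4784, 0.3614, 0.0893]
tool_rot: [[1.0, 0.016, 0.0], [0.016, -1.0, 0.0], [0.0, -0.0, -1.0]]
ft_force: [0.0, -0.9, -1.1]
grip_width: 0.0793
```

Call:
{"op": "play_rows", "data": {
  "targets": "0 0 0.0005 0 0.3;0 0 0.001 0 0.3;0 0 0.0015 0 0.3;0 0 0.0015 0 0.3"
}}

```text
time_s: 32.05
position: [0.4784, 0.3615, 0.0883]
tool_rot: [[1.0, 0.016, 0.0], [0.016, -1.0, 0.0], [0.0, -0.0, -1.0]]
ft_force: [-2.9, -1.6, 4.9]
grip_width: 0.0793
```

Call:
{"op": "play_rows", "data": {
  "targets": "-0.0005 0 0.0002 0 0.3;-0.001 0 0.0005 0 0.3;-0.0015 0 0.0007 0 0.3;-0.002 0 0.0009 0 0.3;-0.002 0 0.0009 0 0.3"
}}

```text
time_s: 32.55
position: [0.4772, 0.3616, 0.0877]
tool_rot: [[1.0, 0.016, 0.003], [0.016, -1.0, 0.001], [0.003, -0.001, -1.0]]
ft_force: [0.4, -1.1, 5.5]
grip_width: 0.0792
```

Call:
{"op": "play_rows", "data": {
  "targets": "-0.0005 0 0.0002 0 0.3;-0.001 0 0.0004 0 0.3;-0.0015 0 0.0007 0 0.3;-0.0015 0 0.0007 0 0.3"
}}

```text
time_s: 32.95
position: [0.4756, 0.3616, 0.0869]
tool_rot: [[1.0, 0.016, 0.002], [0.016, -1.0, 0.001], [0.002, -0.001, -1.0]]
ft_force: [-0.3, -0.4, 5.1]
grip_width: 0.0794
```

Call:
{"op": "play_rows", "data": {
  "targets": "-0.0005 0 0.0002 0 0.3;-0.001 0 0.0004 0 0.3;-0.0015 0 0.0007 0 0.3;-0.0015 0 0.0007 0 0.3"
}}

```text
time_s: 33.35
position: [0.4741, 0.3616, 0.0862]
tool_rot: [[1.0, 0.016, 0.002], [0.016, -1.0, 0.001], [0.002, -0.001, -1.0]]
ft_force: [-0.3, -0.0, 6.3]
grip_width: 0.0793
```

Call:
{"op": "play_rows", "data": {
  "targets": "-0.0005 0 0.0002 0 0.3;-0.001 0 0.0004 0 0.3;-0.0015 0 0.0007 0 0.3;-0.0015 0 0.0007 0 0.3"
}}

```text
time_s: 33.75
position: [0.473, 0.3616, 0.0857]
tool_rot: [[1.0, 0.015, 0.003], [0.015, -1.0, 0.001], [0.003, -0.001, -1.0]]
ft_force: [1.8, -0.4, 6.1]
grip_width: 0.0794
```

Call:
{"op": "play_rows", "data": {
  "targets": "-0.0005 0 0.0002 0 0.3;-0.001 0 0.0004 0 0.3;-0.001 0 0.0004 0 0.3"
}}

```text
time_s: 34.05
position: [0.473, 0.3616, 0.0857]
tool_rot: [[1.0, 0.015, 0.006], [0.015, -1.0, 0.002], [0.006, -0.002, -1.0]]
ft_force: [4.9, -0.6, 6.9]
grip_width: 0.0791
```

Call:
{"op": "play_rows", "data": {
  "targets": "0 0 -0.0005 0 0.2;0.0005 0 -0.0005 0 0.06;0.0005 0 -0.0005 0 0;0.0005 0 -0.0005 0 0;0.0005 0 -0.0005 0 0",
  "force": 20
}}

```text
time_s: 34.55
position: [0.4711, 0.3613, 0.0846]
tool_rot: [[1.0, 0.016, -0.001], [0.016, -1.0, -0.0], [-0.001, 0.0, -1.0]]
ft_force: [0.5, -0.2, 0.3]
grip_width: 0.0854
```

Call:
{"op": "play_rows", "data": {
  "targets": "0 0 -0.02 0 0;0 0 -0.06 0 0;0 0 -0.1 0 0;-0.03 0 -0.13 0 0;-0.08 0 -0.13 0 0"
}}

```text
time_s: 35.05
position: [0.3934, 0.3606, 0.2183]
tool_rot: [[1.0, 0.013, 0.007], [0.013, -1.0, 0.004], [0.007, -0.004, -1.0]]
ft_force: [0.9, 1.4, 0.2]
grip_width: 0.0855
```

Call:
{"op": "play_rows", "data": {
  "targets": "-0.05 0 0 0 0;-0.1 0 -0.02 0 0;-0.15 0 -0.02 0 0;-0.15 0 -0.02 0 0"
}}

```text
time_s: 35.45
position: [0.2369, 0.3572, 0.2357]
tool_rot: [[1.0, 0.019, -0.001], [0.019, -1.0, 0.0], [-0.001, -0.0, -1.0]]
ft_force: [-0.5, -0.1, 0.2]
grip_width: 0.0855
```

```bash
python3 go.py 479 362 100 90.9;python3 crop.py side s14 130 330 70 220 4; python3 crop.py top t14 90 410 126 216 2; python3 crop.py top t15 90 303 126 216 3
```

```text
t 35.45 pos [236.9 357.2 235.7] jaw -88.9 w 85.5 F [-0.5 -0.1  0.2] q6 129.4
shift [ 2.423e-01 -1.000e-04  1.355e-01] turn 0.0035
```

View pics/s14.png

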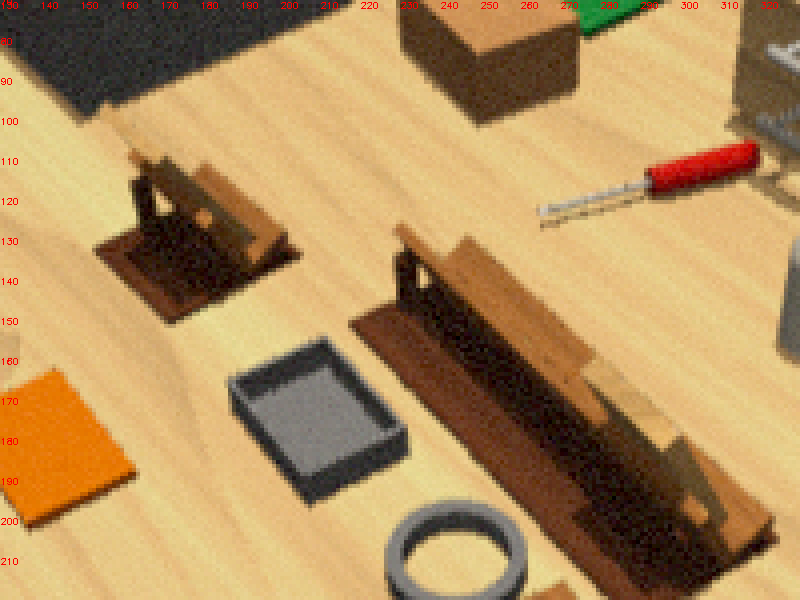

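View pics/t14.png

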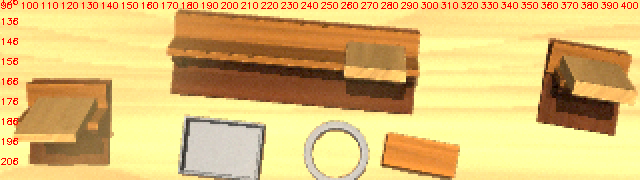

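Run:
```python
from h import *
d=pickle.load(open('t15.pkl','rb'))
out=np.zeros((420,800,3),np.uint8)
for i,(u0,v0) in enumerate(((92,160),(257,140),(352,140))):
    im=cv2.convertScaleAbs(cv2.resize(d['pixels'][v0:v0+52,u0:u0+(58 if i!=1 else 44),::-1],None,fx=5,fy=5,interpolation=cv2.INTER_NEAREST),alpha=1.5)
    x=(0,300,530)[i]; im=im[:,:800-x]; out[:im.shape[0],x:x+im.shape[1]]=im
cv2.imwrite('pics/f.png',out[:270])
```

```text
(no output)
```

View pics/f.png

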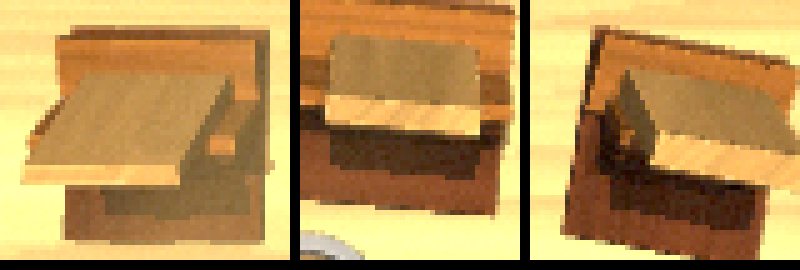

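Run:
```python
from h import *
T=pickle.load(open('t15.pkl','rb'))
def px(o,p): return o[0]+p[0]/5-.5,o[1]+p[1]/5-.5
def fit(n,o,corner,yaw,t,F,B,ends):
    # ends: board-y of the picked points; corner mid xy; solve lean + foot d by scanning, foot on ledge, x,z model
    a=np.radians(yaw); xa=np.array([np.cos(a),-np.sin(a)])
    best=[]
    for d in np.arange(0,30,.25):
        th=np.radians(25)+np.arctan(d/60)
        zt=20+d*.4226+120*np.cos(th)
        b=ray(T,*px(o,B),zt/1000)[:2]*1000; f=ray(T,*px(o,F),(zt+t*np.sin(th))/1000)[:2]*1000
        xt=d*.906-120*np.sin(th)
        e1=(b-corner)@xa-xt; e2=(f-corner)@xa-xt-t*np.cos(th)
        yb=(b-corner)@np.array([np.sin(a),np.cos(a)])
        best.append((e1**2+e2**2,d,np.degrees(th),e1,e2,yb))
    print(n,np.round(min(best),2))
P=np.array
for F,B in (((26,165),(22,184)),((182,165),(178,184))): fit('plain',(92,160),P([516.5,362.5]),-.9,11,F,B,0)
for F,B in (((25,95),(25,122)),((180,109),(180,136))): fit('R',(257,140),P([605.5,48]),3.8,15,F,B,0)
fit('post',(352,140),P([578,-356]),8.7,19,(125,133),(120,164),0)
# foot line on plain: board front face bottom edge / visible ledge
C=cloud(T)
for n,(u,v0,v1) in {'plain':(110,172,197),'R':(275,146,168),'post':(388,152,176)}.items():
    print(n,[tuple((C[v,u]*1000).round().astype(int).tolist()) for v in range(v0,v1,2)])
```

```text
plain [ 0.07  3.75 28.58  0.24 -0.11 40.49]
plain [  0.08   3.75  28.58   0.26  -0.08 -38.92]
R [  3.21   0.    25.     1.54   0.92 -69.67]
R [   0.83    0.     25.      0.88    0.26 -149.29]
post [ 2.74  0.   25.    1.14 -1.2  38.93]
plain [(536, 399, 26), (530, 398, 30), (523, 393, 47), (517, 392, 47), (510, 387, 63), (504, 383, 75), (498, 380, 84), (492, 377, 95), (486, 373, 106), (479, 369, 119), (474, 367, 126), (468, 365, 132), (463, 364, 134)]
R [(615, -55, 31), (608, -55, 38), (599, -55, 60), (591, -54, 76), (584, -54, 91), (577, -53, 103), (568, -53, 126), (561, -52, 137), (556, -53, 134), (552, -53, 127), (563, -57, 3)]
post [(603, -367, 35), (598, -368, 32), (592, -367, 36), (584, -362, 54), (575, -357, 73), (568, -353, 89), (560, -348, 106), (552, -344, 123), (546, -340, 135), (540, -340, 137), (536, -341, 132), (531, -342, 130)]
```

All three leans are within limits: about 29°, 25° and 25°, each centred within about 1 mm on the short rests. Tape, tray and block are where they were, and the arm is clear. Handing in.

```bash
python3 -c "
from rig import env
print(env.close_job())"
```

```text
the job is handed in; nothing more can be done
None
```

The job is handed in at about 35.5 s of the 64 s allowed; no verdict was reported. The 11 mm board is in the solid-backed rest, the 19 mm board in the two-bar rest, and the 15 mm board still leans in the rack.

- **Telling them apart:** Top pinches at 20 N read 20 mm (left), 32 mm (middle) and 27 mm (right). The boards are tilted, so these are larger than the true thickness. The order is left 11, right 15, middle 19 mm, and it matches the thickness seen in the top view.
- **What went wrong:** The pinches slid the feet out along the ledge. I estimated the middle board leaning about 37° and the right about 32°. I pushed both feet back into the corner with shut fingers, at 7 N or less.
- **Carrying and placing:** I gripped the two boards across their width at 25–35 N, which kept their tilt. Each was lowered onto the ledge with about 5–11 N and slid back until it touched the rest.

| Board | Place | Lean (top view) | Position |
|---|---|---|---|
| 11 mm | solid-backed rest | about 28.6°, foot about 4 mm out along the ledge | centred within about 1 mm |
| 19 mm | two-bar rest | about 25° | centred within about 1 mm (only one end could be measured) |
| 15 mm | rack | about 25° | about 110 mm right of the middle (limit 140 mm) |

In the last pictures the tape, tray, block and orange look-alike looked undisturbed, though I did not measure them. The gripper was open and clear with no force at the wrist.

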